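Load the pin polisher, lock its lid and set the click timer

TASK

Get the polisher ready to run: first turn the timer's dial back anticlockwise to its off stop, then turn the collar on the polisher's lid to its free mark, swing the lid well open and put every ring blank from the cork mat into the bowl. Shut the lid fully, turn the collar to its locked mark, and last set the timer by turning its dial exactly four clicks clockwise from off. Never force the lid while the collar is locked, never have the timer on with the lid open, and leave the loupe, the white-lidded pot and the pliers where they are.

Things in the scene. Friction and masses are not known exactly. Their poses are not given: they have to be found in the camera images.
- polisher: small bench polisher, fixed: round grey base of 120 mm diameter, steel bowl (100 mm outside, 92 mm inside at the mouth, rim 62 mm above the bench) with a hinged lid. Origin: centre of its underside, under the bowl's centre; x points from the lid's handle to its hinge, z up. A hinge block reaches 68 mm from the centre along x
- bowl_floor (a point): centre of the bowl's inner floor, 16 mm above the bench, 46 mm below the rim
- lid (a joint): lid hinge angle, rad: 0 shut, grows as the lid swings up and back, stop at 1.75; stiff hinge (0.16 N m): the lid stays at any angle. The lid is a 104 mm disc, its top 71 mm above the bench when shut
- lid_hinge (a point): middle of the lid's hinge line, 64 mm above the bench, 60 mm from the bowl's centre along the polisher's x; the hinge line runs along the polisher's y
- lid_handle (a point): middle of the lid's round handle bar: 10 mm thick, 60 mm long along the polisher's y, on two side arms 52 mm apart; shut, it lies 88 mm in front of the bowl's centre and 74 mm above the bench (148 mm before and 10 mm over the hinge line), 36 mm clear of the lid's edge
- collar (a joint): captive lock collar on the lid, rad: 0 free, grows clockwise seen from above (lid shut), 1.047 (60 degrees) locked; firm stop at each end, friction 0.08 N m. Free: its steel pointer stands at the single line on the lid, toward the handle; locked: at the double line
- collar_grip (a point): middle of the collar's grip bar (13 mm thick, 56 mm long, 20 mm tall; centred on the collar's axis), 92 mm above the bench with the lid shut. Its x runs along the bar (the pointer is at -x), its z along the turning axis. The black collar under the bar is 60 mm across
- timer: click timer, fixed: grey box 88 x 88 x 45 mm, dial on top. Origin: centre of its underside; the off mark, a thick white tick, is at its -x side, further thin ticks follow clockwise, one a click
- dial (a joint): timer dial, rad: 0 off, grows clockwise seen from above, one click each 0.5236 rad (30 degrees); a spring detent (up to 0.12 N m) pulls it into the nearest click; stop just below 0 (off) and just above 7 clicks
- dial_grip (a point): middle of the dial's black grip bar (14 mm thick, 48 mm long, 24 mm tall), on the dial's axis 65 mm above the bench. Its x runs along the bar (the pointer is at -x), z up
- mat: cork parts mat with a grey felt face, fixed, 160 x 80 x 6 mm (long side along its x). Origin: centre of its underside
- ring1: plain brass ring blank, a band of 26 mm outer and 19 mm inner diameter, 10 mm tall, lying flat; may be absent. Origin: centre of its underside, z up along its bore. Grasp across its outside
- ring2: plain brass ring blank, a band of 26 mm outer and 19 mm inner diameter, 10 mm tall, lying flat; may be absent. Origin: centre of its underside, z up along its bore. Grasp across its outside
- ring3: plain brass ring blank, a band of 26 mm outer and 19 mm inner diameter, 10 mm tall, lying flat; may be absent. Origin: centre of its underside, z up along its bore. Grasp across its outside
- ring4: plain brass ring blank, a band of 26 mm outer and 19 mm inner diameter, 10 mm tall, lying flat; may be absent. Origin: centre of its underside, z up along its bore. Grasp across its outside
- loupe_by: black eye loupe standing on its flange, 38 mm across, 32 mm tall; bystander, leave alone
- pot_by: small pot with white lid, 45 mm across, 25 mm tall; bystander, leave alone
- pliers_by: bare steel half-round pliers lying flat, 47 x 80 x 12 mm; bystander, leave alone
Mind the look-alikes: they are no part of the job. Leave any turquoise look-alike of the timer alone.

How it is judged:
On the way, in this order (a step that is already met when the one before it is completed fails the run):
1. the dial is turned back to off (value of joint dial below 0.17 rad), for 0.2 s.
2. the collar is turned to its free mark, the timer still off (value of joint collar below 0.13 rad and value of joint dial below 0.17 rad), for 0.2 s.
3. the lid is swung well open, the timer off (value of joint lid above 1.3 rad and value of joint dial below 0.17 rad), for 0.2 s.
4. every ring blank is in the bowl (horizontal distance between each of ring1, ring2, ring3, ring4 and bowl_floor below 0.048 m and z of each of ring1, ring2, ring3, ring4 in the frame of polisher below 0.06 m), for 0.2 s.
5. the lid is shut on them (all of step 4 and value of joint lid below 0.06 rad), for 0.2 s.
6. the collar is turned to its locked mark, the timer still off (value of joint collar above 0.92 rad and value of joint lid below 0.06 rad and value of joint dial below 0.17 rad), for 0.2 s.
7. the dial is turned four clicks clockwise from off (value of joint dial between 1.9244 and 2.2644 rad and value of joint collar above 0.92 rad and value of joint lid below 0.06 rad), for 0.2 s.
At the end, for the whole second after the job is handed in: every ring blank in the bowl (within 48 mm of its axis, under the lid), lid shut (under 0.06 rad), collar locked (over 0.92 rad), dial resting in the fourth click from off (2.094 rad, 0.17 rad either way) (all of step 4 and all of step 7 and velocity of joint dial between -0.05 and 0.05 rad/s); the robot touches nothing.
It fails at once if the lid is forced while the collar is locked (value of joint lid above 0.12 rad and value of joint collar above 0.3 rad).
It fails at once if the timer is on with the lid open (value of joint lid above 0.25 rad and value of joint dial above 0.35 rad).
It fails at once if the loupe is displaced (distance of loupe_by from where it was at the start of the episode above 0.03 m).
It fails at once if the pot is displaced (distance of pot_by from where it was at the start of the episode above 0.03 m).
It fails at once if the pliers are displaced (distance of pliers_by from where it was at the start of the episode above 0.03 m).
Of ring1, ring2, ring3, ring4 only 2 to 4 are there at a start; the rules pass over those that are not, and their reading is None.
At some moment in a run one of ring1, ring2, ring3, ring4 may be knocked a few centimetres aside while the robot is not near it.
It also fails if it takes over 210 s, if anything falls off the work surface, if the arm or the gripper's body presses on something with over 40 N, if the wrist force passes 120 N, or if a joint passes its speed limit or range.

ROBOT

A 7-joint arm with a two-finger parallel gripper is mounted at the origin on a cart in front of the work surface, level with it; the furniture and walls round the work are solid. World frame = base frame: x ahead of the robot, y to its left, z up, the work surface at z = 0. Lengths are in m, angles in rad, forces in N, time in s.
With the tool pointing down it reaches from about 0.4 to 0.85 m from the base axis. Payload 10.4 kg.
Tool frame: the origin (TCP) lies midway between the tips of the shut fingers; the grasp point (between the pads) lies 19 mm behind it; y points along the fingers, x is the direction in which the jaws open and shut, and the axes are right-handed (so a half turn about y gives the same grasp; the last joint's range is limited). The gripper opens to 87 mm and grips with 3 to 60 N. Pads are 19 mm wide; open, the fingers measure 117 mm over their backs; the gripper's body (75 mm by 190 mm) begins 51 mm behind the grasp point.
Start: joints at [1.318, 0.332, -0.065, 1.46, 0.022, 1.35, -0.088], TCP at [0.142, -0.609, 0.223] pointing down, gripper open.
Joint ranges: [-2.6, 2.6], [-0.5, 2.12], [-1.47, 1.34], [0.16, 2.42], [-1.27, 4.41], [0.06, 2.06], [-2.6, 2.6]. Speed limits (rad/s): [2.22, 2.22, 2.79, 2.79, 3.14, 3.14, 3.14].

INTERFACE

Orientations are given as a unit quaternion [x, y, z, w].
In Python, from bench import * gives the robot as it stands.
- The arm moves only by the tool jog_arm, never from a script. Its argument "commands" is a list of rows, each an object with "translation": the shift along the world's x, y, z in mm, a list of three; "twist": the turn about the world's z in rad. A call has 1 to 20 rows; each row shifts and turns the commanded pose from where the row before left it; what a row does not reach is not made up. A row lasts 1/10 s, in which the tool goes at most 50 mm and 8.59 degrees, less where a joint would pass 70% of its speed; a pose out of reach is approached as far as the arm can. A call is refused whole if a number of a shift passes 50 or a number of a turn 0.15, either way. A call with a gripper value outside its range is refused whole. "grip" is the closure, from 0 (fully open) to 1 (shut), set as the call begins (left out, the last holds). The fingers move at their own pace and stop on an object; "grip_force" is the grip in N (left out, the last holds). Time passes only in rows, so rows that do not move let the fingers close. It gives the time, the measured TCP pose, the force and the opening at its end, in the units of the state.
- read_state(): the state, without advancing time (a new reading comes with each control period).
- camera(name): name is "scene" or "top" or "wrist"; returns a dict with "img" (480x640x3 uint8, red, green, blue), "fx", "fy", "cx", "cy" (pixels), "cam_to_world" (4x4, takes a point from camera to world coordinates). Camera axes: x right, y down, z forward; pixel columns grow to the right and rows downward; lengths in m; the calibration is good to about 2 mm. A picture is of the moment at which its call begins. There is no depth.
- close_job(): hands the job in, once; it reports no verdict.
The state is a dict: "time": time; "joint_positions": joint angles; "joint_vel": joint speeds; "joint_torque": joint torques, N m; "ee_pos": TCP position; "eef_rot": TCP orientation; "ft_force": force on the tool from outside, world axes, zero at the start; "torque": the same for the moment, N m; "width": finger opening in m.
Only numpy, scipy, OpenCV 4.12 (cv2) and the standard library are available. Lean on these libraries where they do the work, as an engineer would, in place of code of your own. Each camera call takes 0.05 s, during which the arm holds its last target.

## Working session

There is one attempt and no reset: what is moved stays moved. The work goes in short steps, Python scripts to look and compute and a tool call to move; the robot and the scene stay as the last step left them, time stands still between calls to the robot, and variables do not carry over. Pictures are saved under pics/ and viewed, and the job is handed in when it is done.

Besides the shell and the picture viewer there is one more tool, called as name(argument=value, ...), one argument or row to a line, values as JSON. jog_arm: Moves the arm, as the interface text tells. Its arguments: {"type":"object","properties":{"commands":{"type":"array"},"grip":{"type":"number"},"grip_force":{"type":"number"}},"required":["commands"]}

```bash
mkdir -p pics; ls
cat > h.py <<'E'
from bench import *
import numpy as np, cv2
def snap(n,f):
    c=camera(n); cv2.imwrite('pics/'+f,c['img'][:,:,::-1]); np.savez('pics/'+f+'.npz',**c); return c
def load(f): return dict(np.load('pics/'+f+'.npz'))
def ray(c,u,v,z):
    T=c['cam_to_world']; d=T[:3,:3]@np.array([(u-c['cx'])/c['fx'],(v-c['cy'])/c['fy'],1]); o=T[:3,3]
    return o+d*(z-o[2])/d[2]
def proj(c,p):
    T=c['cam_to_world']; q=T[:3,:3].T@(np.array(p)-T[:3,3]); return q[:2]/q[2]*[c['fx'],c['fy']]+[c['cx'],c['cy']]
def crop(c,f,u,v,r,s):
    im=c['img'][max(0,v-r):v+r,max(0,u-r):u+r,::-1]; cv2.imwrite('pics/'+f,cv2.resize(im,None,fx=s,fy=s,interpolation=cv2.INTER_CUBIC))
E
python3 - <<'E'
from h import *
for n in ['scene','top','wrist']:
    c=snap(n,n+'0.png'); print(n,c['fx'],c['cx'],c['cy'],c['cam_to_world'].round(3).tolist())
print(read_state())
E
```

```text
pics
scene 490.0475985015854 324.93142163874427 242.55145727297605 [[-0.838, -0.274, 0.472, 0.175], [-0.546, 0.397, -0.738, 0.814], [0.015, -0.876, -0.482, 0.473], [0.0, 0.0, 0.0, 1.0]]
top 586.9927411139595 326.20324671872567 235.49376130429587 [[0.007, -0.984, 0.179, 0.413], [-1.0, -0.003, 0.021, 0.164], [-0.02, -0.179, -0.984, 1.057], [0.0, 0.0, 0.0, 1.0]]
wrist 371.6275536378407 325.4704457789775 235.1193769720817 [[0.228, -0.937, -0.264, 0.214], [-0.974, -0.22, -0.061, -0.591], [-0.001, 0.271, -0.962, 0.386], [0.0, 0.0, 0.0, 1.0]]
{'time': 0.15, 'joint_positions': array([ 1.31841287,  0.33266612, -0.06471108,  1.46072209,  0.02157736,
        1.34989869, -0.08849076]), 'joint_vel': array([-4.53389118e-04, -1.55999562e-03, -1.71114418e-03, -2.84932232e-03,
       -8.96070631e-04,  5.53433055e-05,  9.93627169e-04]), 'joint_torque': array([ 4.58251470e-04, -6.23633194e+01,  2.44406867e-02, -3.90140069e+01,
       -6.13326975e-02,  3.72220099e-02,  1.66595496e-04]), 'ee_pos': array([ 0.1423046 , -0.60829552,  0.22198712]), 'eef_rot': array([-0.55381508,  0.43965627, -0.43909446,  0.55424478]), 'ft_force': array([0.13153487, 0.11393483, 0.41889499]), 'torque': array([ 0.01517531, -0.00555799, -0.05639434]), 'width': 0.08698589199587524}
```

View pics/scene0.png

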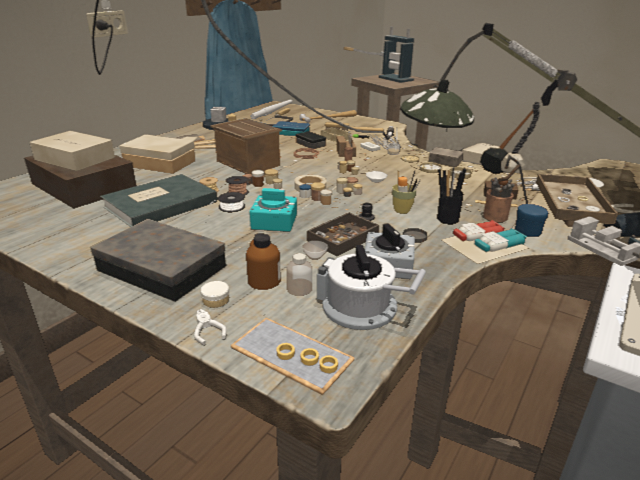

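View pics/top0.png

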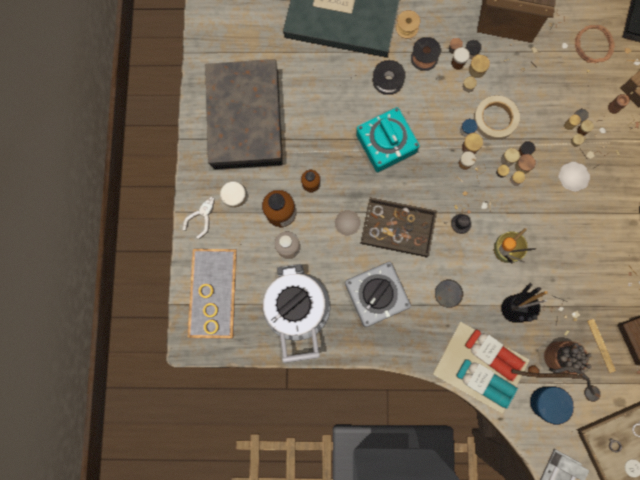

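View pics/wrist0.png

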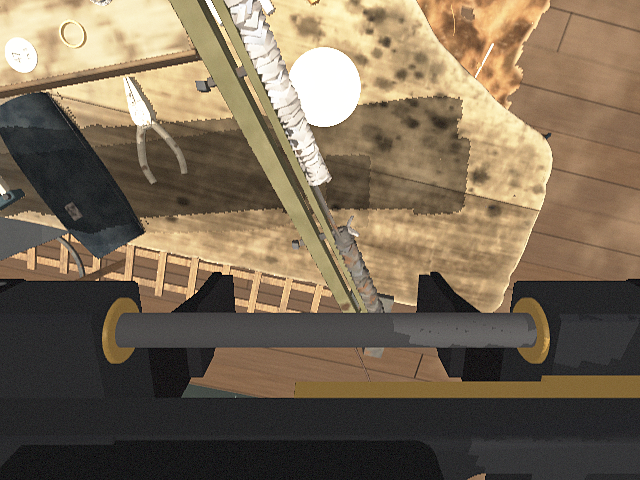

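Run:
```python
from h import *
s=load('scene0.png');w=load('wrist0.png')
def d(c,u,v):
    return c['cam_to_world'][:3,:3]@np.array([(u-c['cx'])/c['fx'],(v-c['cy'])/c['fy'],1]),c['cam_to_world'][:3,3]
a,o=d(w,185,0);b,_=d(w,345,290)
n=np.cross(a,b)
for uv in [(488,30),(526,55),(565,80),(600,102),(639,118)]:
    e,p=d(s,*uv); t=n@(o-p)/(n@e); print(uv,(p+t*e).round(3))
crop(load('top0.png'),'c1.png',330,270,150,2.6)
crop(s,'c2.png',510,120,130,3)
```

```text
(488, 30) [ 0.505 -0.337  0.37 ]
(526, 55) [ 0.428 -0.393  0.32 ]
(565, 80) [ 0.345 -0.453  0.267]
(600, 102) [ 0.267 -0.51   0.218]
(639, 118) [ 0.181 -0.577  0.18 ]
```

View pics/c1.png

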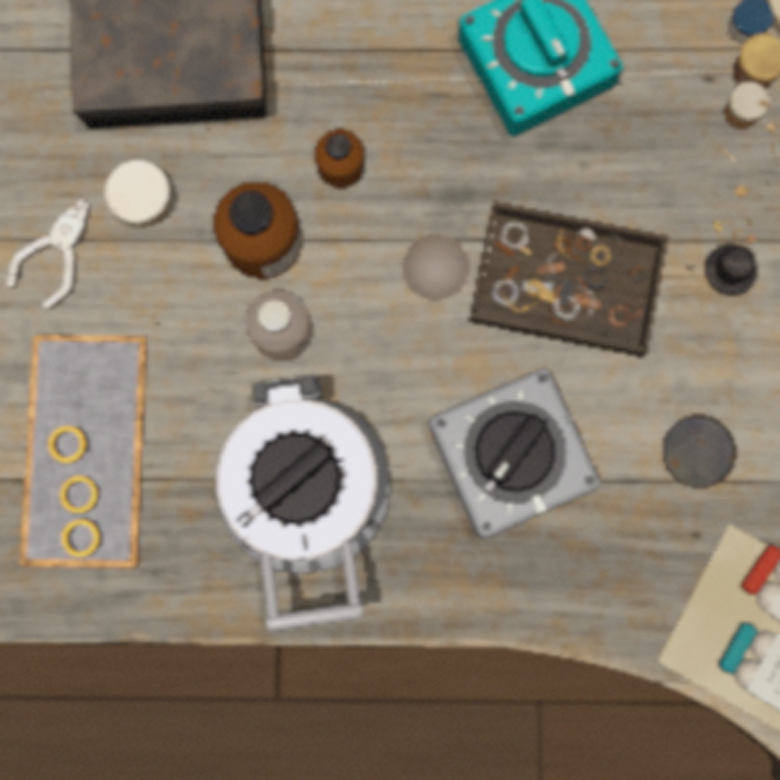

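View pics/c2.png

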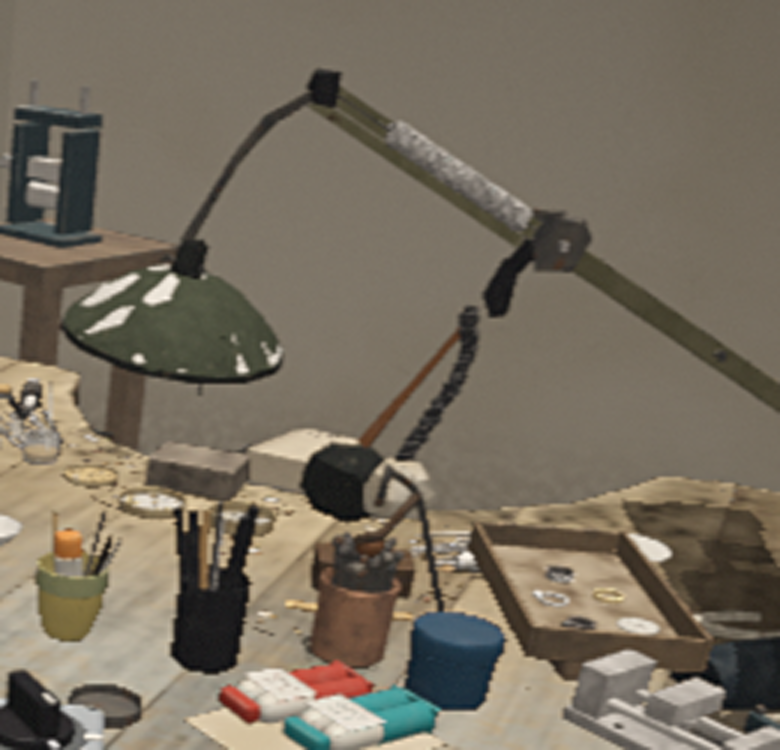

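```bash
cat > m.py <<'E'
from h import *
import sys
c=load(sys.argv[1]) if len(sys.argv)>1 else load('top0.png')
im=c['img'][:,:,::-1].copy(); hsv=cv2.cvtColor(im,cv2.COLOR_BGR2HSV)
def comps(m,x0,y0,x1,y1,amin):
    z=np.zeros_like(m); z[y0:y1,x0:x1]=m[y0:y1,x0:x1]
    cs,_=cv2.findContours(z,cv2.RETR_EXTERNAL,cv2.CHAIN_APPROX_NONE); return [k for k in cs if cv2.contourArea(k)>amin]
# lid
m=((hsv[:,:,1]<40)&(hsv[:,:,2]>185)).astype(np.uint8)*255
for k in comps(m,250,260,335,345,300):
    h=cv2.convexHull(k); e=cv2.fitEllipse(h); print('lid',e, ray(c,*e[0],.071).round(4),'dia',np.array(e[1])/c['fx']*(1.057-.071))
# rings
m=((hsv[:,:,1]>110)&(hsv[:,:,0]>18)&(hsv[:,:,0]<35)&(hsv[:,:,2]>120)).astype(np.uint8)*255
for k in comps(m,185,240,240,340,40):
    (u,v),r=cv2.minEnclosingCircle(k); e=cv2.fitEllipse(cv2.convexHull(k)); print('ring',(u,v),r,e[0],e[1],ray(c,*e[0],.016).round(4))
cv2.imwrite('pics/mring.png',m)
E
python3 m.py
python3 - <<'E'
from h import *
from scipy.spatial.transform import Rotation as R
print(R.from_quat(read_state()['eef_rot']).as_matrix().round(3))
c=load('top0.png')
crop(c,'c3.png',378,293,42,9); crop(c,'c4.png',295,315,55,9)
E
```

```text
lid ((292.98828125, 302.633544921875), (60.115821838378906, 65.6106948852539), 170.39340209960938) [0.4778 0.2394 0.071 ] dia [0.10097944 0.11020945]
ring (210.7547149658203, 326.38677978515625) 7.164095401763916 (210.81137084960938, 326.4590759277344) (13.684042930603027, 14.156782150268555) [0.4389 0.3877 0.016 ]
ring (210.0, 309.5) 7.159010887145996 (210.06216430664062, 309.697998046875) (13.230912208557129, 14.223392486572266) [0.4682 0.3903 0.016 ]
ring (205.55262756347656, 290.4473571777344) 7.032371997833252 (205.5123748779297, 290.4888610839844) (13.283306121826172, 14.20968246459961) [0.5021 0.3998 0.016 ]
[[ 0.228 -0.     0.974]
 [-0.974  0.001  0.228]
 [-0.001 -1.    -0.   ]]
```

View pics/c3.png

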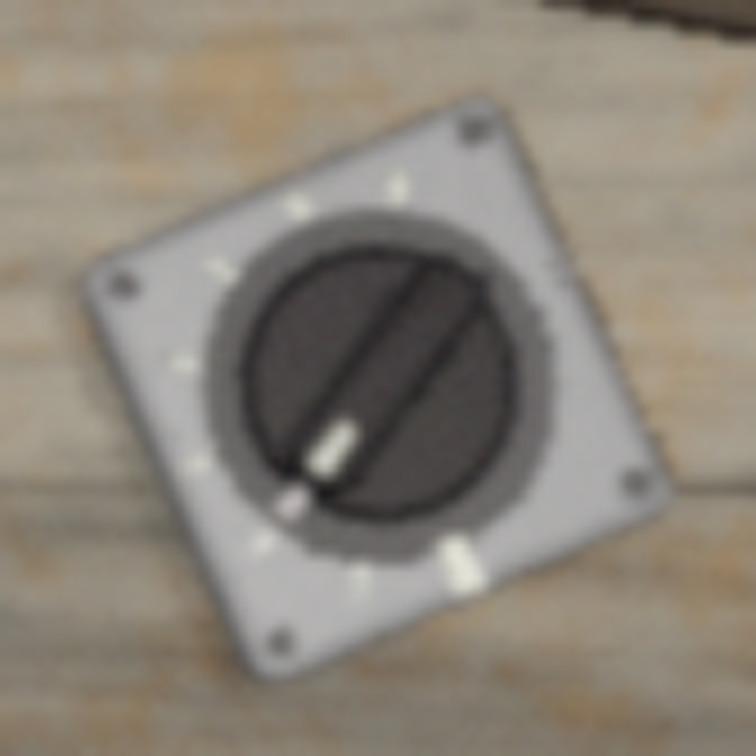

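View pics/c4.png

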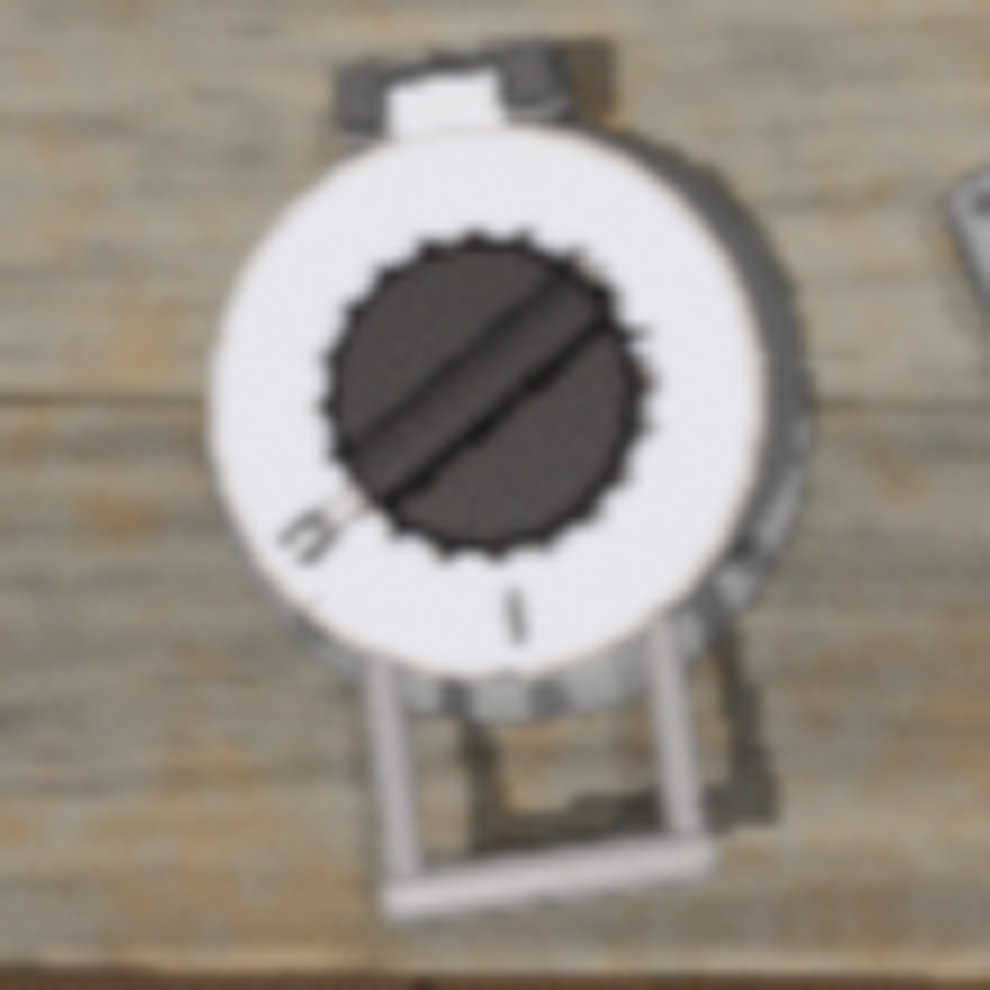

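Run:
```python
from h import *
c=load('top0.png')
P=lambda x,y,u0,v0,z: ray(c,u0+(x-4)/9,v0+(y-4)/9,z)
lid=P(488,401,240,260,.071); hd=P(548,880,240,260,.079)
print('lid',lid,'d',np.linalg.norm(P(210,401,240,260,.071)-P(765,401,240,260,.071)))
v=hd-lid; print('handle',hd,np.hypot(*v[:2]),'dir -x',np.degrees(np.arctan2(v[1],v[0])))
sl=P(513,615,240,260,.071)-lid; dl=P(318,540,240,260,.071)-lid
print('single',np.degrees(np.arctan2(sl[1],sl[0])),'double',np.degrees(np.arctan2(dl[1],dl[0])))
a=P(390,905,240,260,.079)-P(705,855,240,260,.079); print('bar len',np.hypot(*a[:2]),np.degrees(np.arctan2(a[1],a[0])))
b=P(365,460,240,260,.102)-P(590,300,240,260,.102);print('cgrip',np.degrees(np.arctan2(b[1],b[0])),'mid',(P(365,460,240,260,.102)+P(590,300,240,260,.102))/2)
cor=[P(x,y,336,251,.045) for x,y in [(90,280),(490,100),(672,492),(262,680)]]
cor=np.array(cor);ct=cor.mean(0);print('timer',ct,[np.linalg.norm(cor[i]-cor[i-1]).round(4) for i in range(4)])
for i in range(4): e=cor[i]-cor[i-1];print(np.degrees(np.arctan2(e[1],e[0])))
t=P(463,567,336,251,.045)-ct;print('off tick',np.degrees(np.arctan2(t[1],t[0])))
p=P(333,447,336,251,.077)-ct;print('pointer',np.degrees(np.arctan2(p[1],p[0])))
b=P(345,450,336,251,.077)-P(455,275,336,251,.077);print('bar',np.degrees(np.arctan2(b[1],b[0])))
print('pliers',ray(c,200,217,.006),'pot',ray(c,232,194,.025),'loupe',ray(c,461,223,.03),'clearbottle',ray(c,287,243,.05),'brown',ray(c,275,203,.08))
# mat
for q in [(192,248),(237,249),(233,338),(189,337)]: print(ray(c,*q,.006).round(3))
```

```text
lid [0.47537159 0.23807237 0.071     ] d 0.10330487984544466
handle [0.38845076 0.22510624 0.079     ] 0.0878825925352277 dir -x -171.5156521716059
single -172.33490159448903 double 129.6895853507218
bar len 0.0578250874373227 99.26916765446043
cgrip 125.82239857833659 mid [0.47719492 0.2376545  0.102     ]
timer [0.49601622 0.09615894 0.045     ] [np.float64(0.0824), np.float64(0.0846), np.float64(0.0821), np.float64(0.0858)]
23.315050141517126
-65.46650333328334
-155.86419780642288
114.67401815722998
off tick -155.2411265930341
pointer 142.55765243811143
bar 147.5775190529458
pliers [0.63781513 0.41822615 0.006     ] pot [0.67659916 0.35721459 0.025     ] loupe [ 0.62309774 -0.05387091  0.03      ] clearbottle [0.58254371 0.25326495 0.05      ] brown [0.64682935 0.27249429 0.08      ]
[0.58  0.43  0.006]
[0.579 0.348 0.006]
[0.419 0.35  0.006]
[0.42  0.428 0.006]
```

jog_arm(
  commands=[
    {"translation": [0,0,30],"twist": 0},
    {"translation": [0,0,45],"twist": 0},
    {"translation": [0,0,45],"twist": 0},
    {"translation": [0,0,45],"twist": 0},
    {"translation": [0,0,45],"twist": 0},
    {"translation": [0,0,45],"twist": 0},
    {"translation": [0,0,35],"twist": 0},
    {"translation": [0,0,0],"twist": 0},
  ],
  grip=0.35,
)

```text
time: 0.95
ee_pos: [0.1425, -0.6089, 0.5174]
eef_rot: [0.555, -0.437, 0.442, -0.553]
ft_force: [-0.0, -0.1, -0.7]
width: 0.0569
```

jog_arm(
  commands=[
    {"translation": [40,35,0],"twist": 0.11},
    {"translation": [40,35,0],"twist": 0.11},
    {"translation": [40,35,0],"twist": 0.11},
    {"translation": [40,35,0],"twist": 0.11},
    {"translation": [40,35,0],"twist": 0.11},
    {"translation": [40,35,0],"twist": 0.11},
    {"translation": [40,35,0],"twist": 0.11},
    {"translation": [40,35,0],"twist": 0.11},
    {"translation": [20,35,0],"twist": 0.11},
    {"translation": [10,35,0],"twist": 0.11},
    {"translation": [0,35,0],"twist": 0.11},
    {"translation": [0,35,0],"twist": 0.11},
    {"translation": [0,35,0],"twist": 0.11},
    {"translation": [0,35,0],"twist": 0.11},
    {"translation": [0,35,0],"twist": 0.11},
    {"translation": [0,35,0],"twist": 0.11},
    {"translation": [0,35,0],"twist": 0.11},
    {"translation": [0,35,0],"twist": 0.11},
    {"translation": [0,35,0],"twist": 0.11},
    {"translation": [0,0,0],"twist": 0.11},
  ],
)

```text
time: 2.95
ee_pos: [0.4725, 0.045, 0.5124]
eef_rot: [-0.641, -0.298, 0.298, 0.641]
ft_force: [-0.6, -0.2, 0.6]
width: 0.0566
```

```bash
cat >> h.py <<'E'
from scipy.spatial.transform import Rotation as R
def st():
    s=read_state(); M=R.from_quat(s['eef_rot']).as_matrix()
    print('t',s['time'],'tcp',s['ee_pos'].round(4),'jaw',np.degrees(np.arctan2(M[1,0],M[0,0])).round(2),'w',s['width'].round(4),'f',s['ft_force'].round(1),'tq',s['torque'].round(2),'q',s['joint_positions'].round(2)); return s
E
python3 -c "
from h import *
st();snap('wrist','w1.png');st()"
```

```text
Traceback (most recent call last):
  File "h.py", line 16, in st
    print('t',s['time'],'tcp',s['ee_pos'].round(4),'jaw',np.degrees(np.arctan2(M[1,0],M[0,0])).round(2),'w',s['width'].round(4),'f',s['ft_force'].round(1),'tq',s['torque'].round(2),'q',s['joint_positions'].round(2)); return s
                                                                                                            ^^^^^^^^^^^^^^^^
AttributeError: 'float' object has no attribute 'round'
```

```bash
sed -i "s/s\['width'\].round(4)/round(s['width'],4)/" h.py
python3 -c "
from h import *
st();snap('wrist','w1.png');st()"
```

```text
t 2.95 tcp [0.4725 0.045  0.5124] jaw 49.91 w 0.0566 f [-0.6 -0.2  0.6] tq [ 0.03 -0.15  0.04] q [ 0.5   0.06 -0.74  1.19  0.05  1.9   0.65]
t 3.0 tcp [0.4729 0.0424 0.5122] jaw 50.13 w 0.0569 f [ 0.6 -1.   0.5] tq [-0.01 -0.14  0.06] q [ 0.51  0.06 -0.74  1.19  0.05  1.9   0.66]
```

View pics/w1.png

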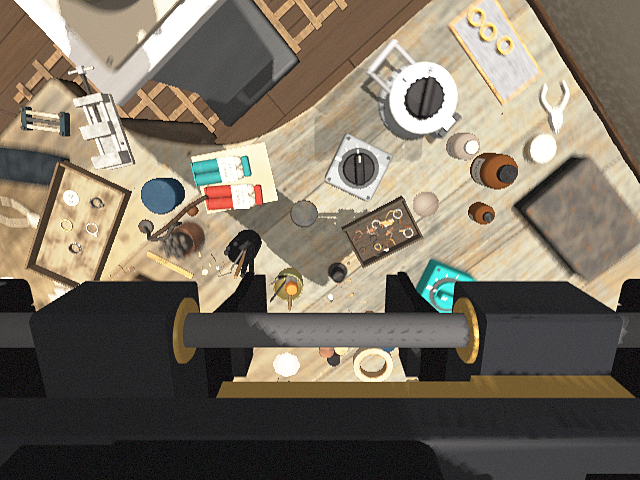

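Run:
```python
from h import *
c=load('w1.png')
m=(np.abs(c['img'].astype(int)-c['img'].mean(2,keepdims=True)).max(2)<12)
crop(c,'c5.png',358,168,50,7); crop(c,'c6.png',425,98,55,7)
print(proj(c,[.496,.096,.045]),proj(c,[.4755,.238,.071]))
```

```text
[357.42910972 167.63489124] [422.66234815  98.62400156]
```

View pics/c5.png

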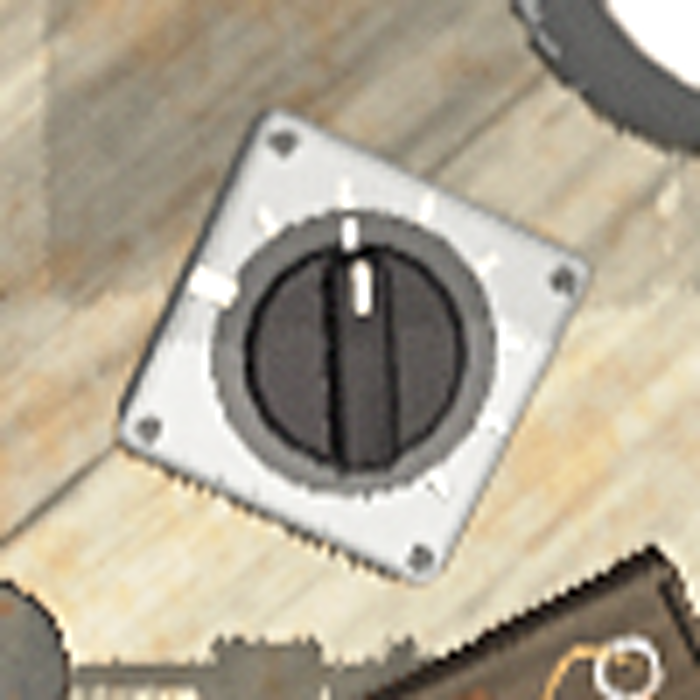

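View pics/c6.png

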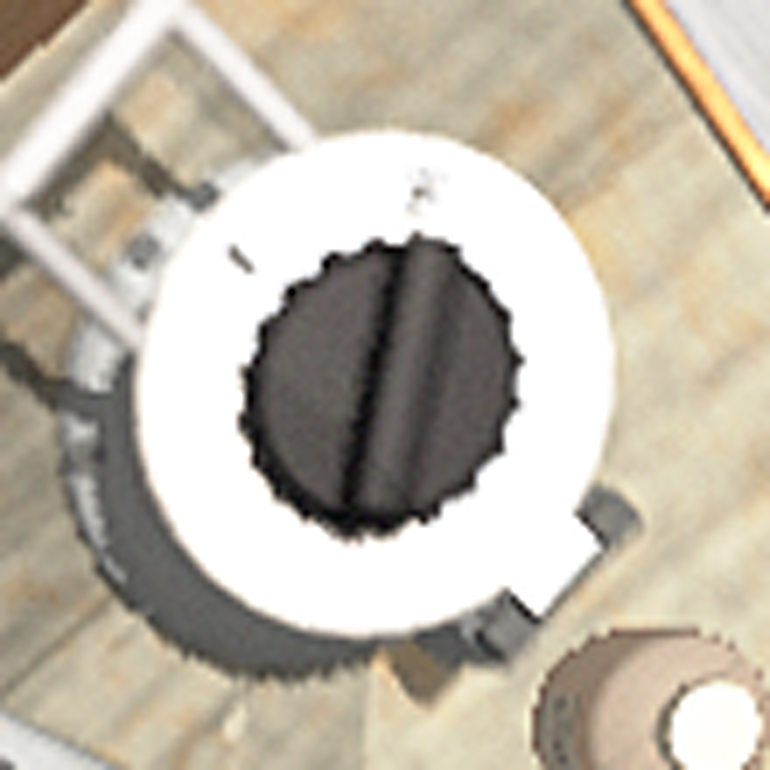

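jog_arm(
  commands=[
    {"translation": [10,25,-20],"twist": 0.04},
    {"translation": [13,29,-30],"twist": 0.035},
    {"translation": [0,0,-40],"twist": 0},
    {"translation": [0,0,-40],"twist": 0},
    {"translation": [0,0,-40],"twist": 0},
    {"translation": [0,0,-40],"twist": 0},
    {"translation": [0,0,-40],"twist": 0},
    {"translation": [0,0,-40],"twist": 0},
    {"translation": [0,0,-40],"twist": 0},
    {"translation": [0,0,-20],"twist": 0},
    {"translation": [0,0,0],"twist": 0},
    {"translation": [0,0,0],"twist": 0},
  ],
)

```text
time: 4.2
ee_pos: [0.4965, 0.0934, 0.163]
eef_rot: [-0.632, -0.318, 0.318, 0.632]
ft_force: [0.8, 0.2, -0.4]
width: 0.0567
```

```bash
python3 -c "
from h import *
snap('wrist','w2.png');st()"
```

```text
t 4.25 tcp [0.4971 0.0937 0.1637] jaw 53.44 w 0.0565 f [-0.6  0.2  0.6] tq [ 0.03 -0.13  0.02] q [ 0.44  0.19 -0.78  1.82  0.14  1.19  0.55]
```

View pics/w2.png

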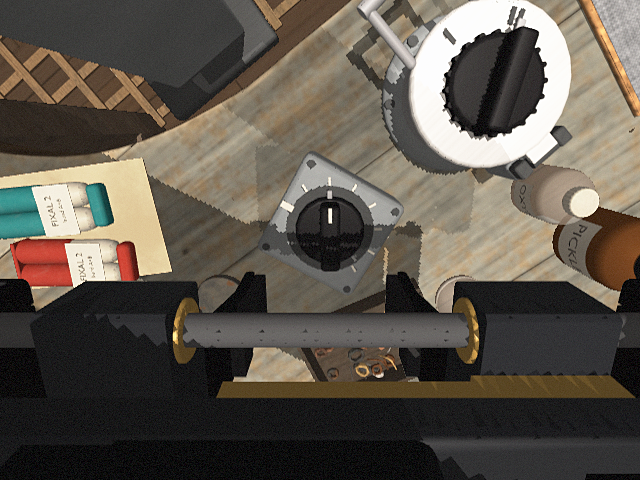

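```bash
python3 -c "
from h import *
c=load('w2.png'); print(proj(c,[.496,.096,.045]), ray(c,331.5,227,.045)); print(ray(c,331,211,.077),c['cam_to_world'][:3,3]); crop(c,'c7.png',331,225,75,7)"
```

```text
[327.33493064 227.12608135] [0.49786427 0.09868327 0.045     ]
[0.48155605 0.10962423 0.077     ] [0.4364824  0.13831187 0.32719996]
```

View pics/c7.png

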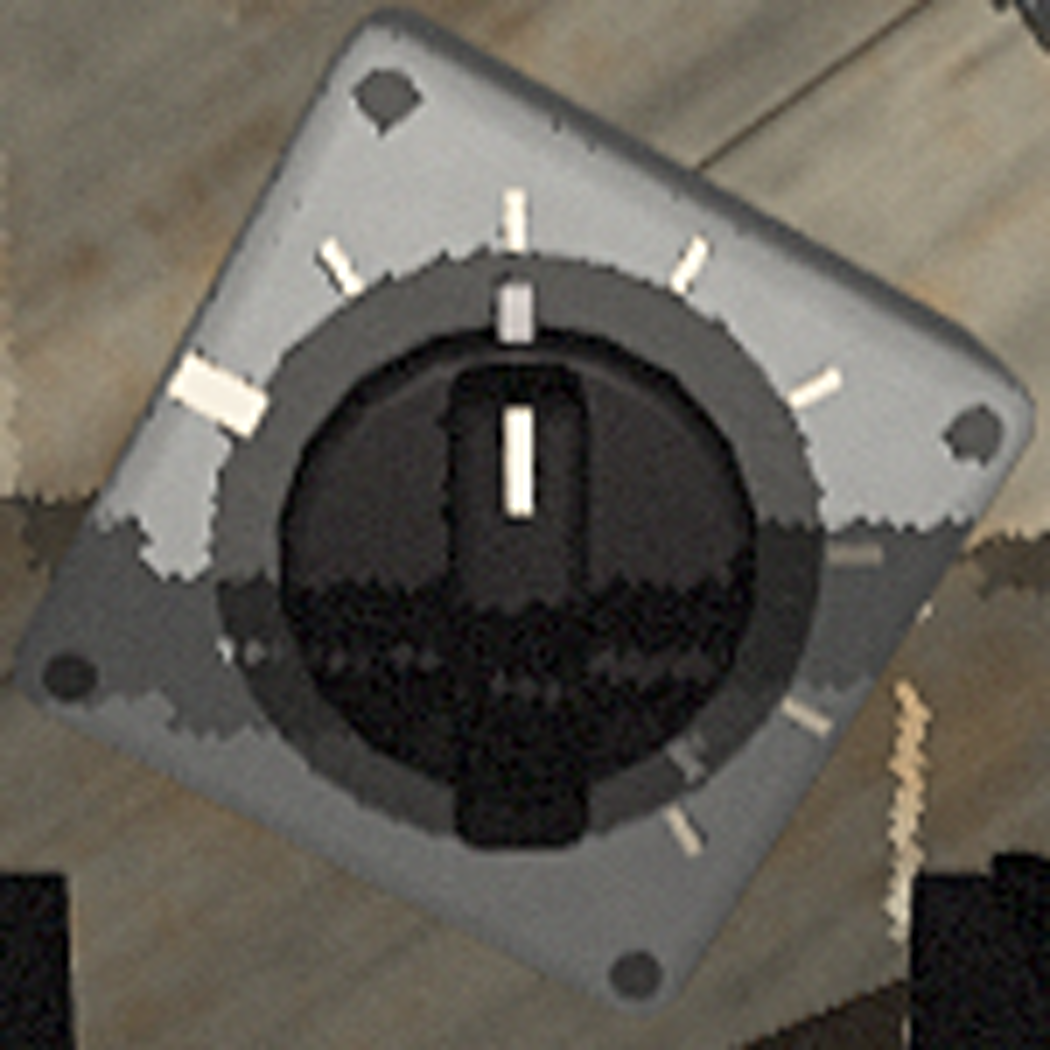

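jog_arm(
  commands=[
    {"translation": [0,3,-30],"twist": 0},
    {"translation": [0,0,-30],"twist": 0},
    {"translation": [0,0,-25],"twist": 0},
    {"translation": [0,0,-15],"twist": 0},
    {"translation": [0,0,-5],"twist": 0},
    {"translation": [0,0,0],"twist": 0},
    {"translation": [0,0,0],"twist": 0},
  ],
)

```text
time: 4.95
ee_pos: [0.4973, 0.097, 0.0589]
eef_rot: [0.632, 0.319, -0.318, -0.631]
ft_force: [-0.3, 0.4, -0.0]
width: 0.0569
```

jog_arm(
  commands=[
    {"translation": [0,0,0],"twist": 0},
    {"translation": [0,0,0],"twist": 0},
    {"translation": [0,0,0],"twist": 0},
    {"translation": [0,0,0],"twist": 0},
    {"translation": [0,0,0],"twist": 0},
    {"translation": [0,0,0],"twist": 0},
  ],
  grip=1,
  grip_force=25,
)

```text
time: 5.55
ee_pos: [0.4964, 0.0968, 0.0576]
eef_rot: [-0.631, -0.318, 0.318, 0.631]
ft_force: [0.5, -1.0, 0.8]
width: 0.0161
```

```bash
python3 -c "
from h import *
st()"
```

```text
t 5.55 tcp [0.4964 0.0968 0.0576] jaw 53.51 w 0.0161 f [ 0.5 -1.   0.8] tq [ 0.04 -0.2   0.12] q [ 0.38  0.33 -0.75  1.92  0.27  0.99  0.44]
```

jog_arm(
  commands=[
    {"translation": [0,0,0],"twist": 0.1},
    {"translation": [0,0,0],"twist": 0.1},
    {"translation": [0,0,0],"twist": 0.1},
    {"translation": [0,0,0],"twist": 0.1},
    {"translation": [0,0,0],"twist": 0.1},
    {"translation": [0,0,0],"twist": 0.1},
    {"translation": [0,0,0],"twist": 0.1},
    {"translation": [0,0,0],"twist": 0.1},
    {"translation": [0,0,0],"twist": 0.1},
    {"translation": [0,0,0],"twist": 0.1},
    {"translation": [0,0,0],"twist": 0.05},
    {"translation": [0,0,0],"twist": 0.02},
    {"translation": [0,0,0],"twist": 0},
    {"translation": [0,0,0],"twist": 0},
  ],
)

```text
time: 6.95
ee_pos: [0.4964, 0.0955, 0.0576]
eef_rot: [-0.382, -0.595, 0.596, 0.381]
ft_force: [-2.1, -5.1, 4.0]
width: 0.0136
```

```bash
python3 -c "
from h import *
st()"
```

```text
t 6.95 tcp [0.4964 0.0955 0.0576] jaw 114.72 w 0.0136 f [-2.1 -5.1  4. ] tq [-1.09  0.16 -0.04] q [ 0.54  0.39 -0.94  1.91  0.37  1.02  1.44]
```

jog_arm(
  commands=[
    {"translation": [0,0,0],"twist": 0},
    {"translation": [0,0,0],"twist": 0},
    {"translation": [0,0,0],"twist": 0},
    {"translation": [0,0,0],"twist": 0},
    {"translation": [0,0,20],"twist": 0},
    {"translation": [0,0,40],"twist": 0},
    {"translation": [0,0,50],"twist": 0},
    {"translation": [0,0,20],"twist": 0},
    {"translation": [0,0,0],"twist": 0},
  ],
  grip=0.35,
)

```text
time: 7.85
ee_pos: [0.498, 0.0975, 0.1906]
eef_rot: [0.382, 0.597, -0.595, -0.379]
ft_force: [0.8, 1.3, -0.7]
width: 0.0568
```

```bash
python3 -c "
from h import *
st();c=snap('wrist','w3.png'); crop(c,'c8.png',330,220,90,6)"
```

```text
t 7.85 tcp [0.498  0.0975 0.1906] jaw 114.82 w 0.0568 f [ 0.8  1.3 -0.7] tq [ 0.12 -0.14  0.01] q [ 0.65  0.22 -1.03  1.77  0.2   1.26  1.57]
```

View pics/c8.png

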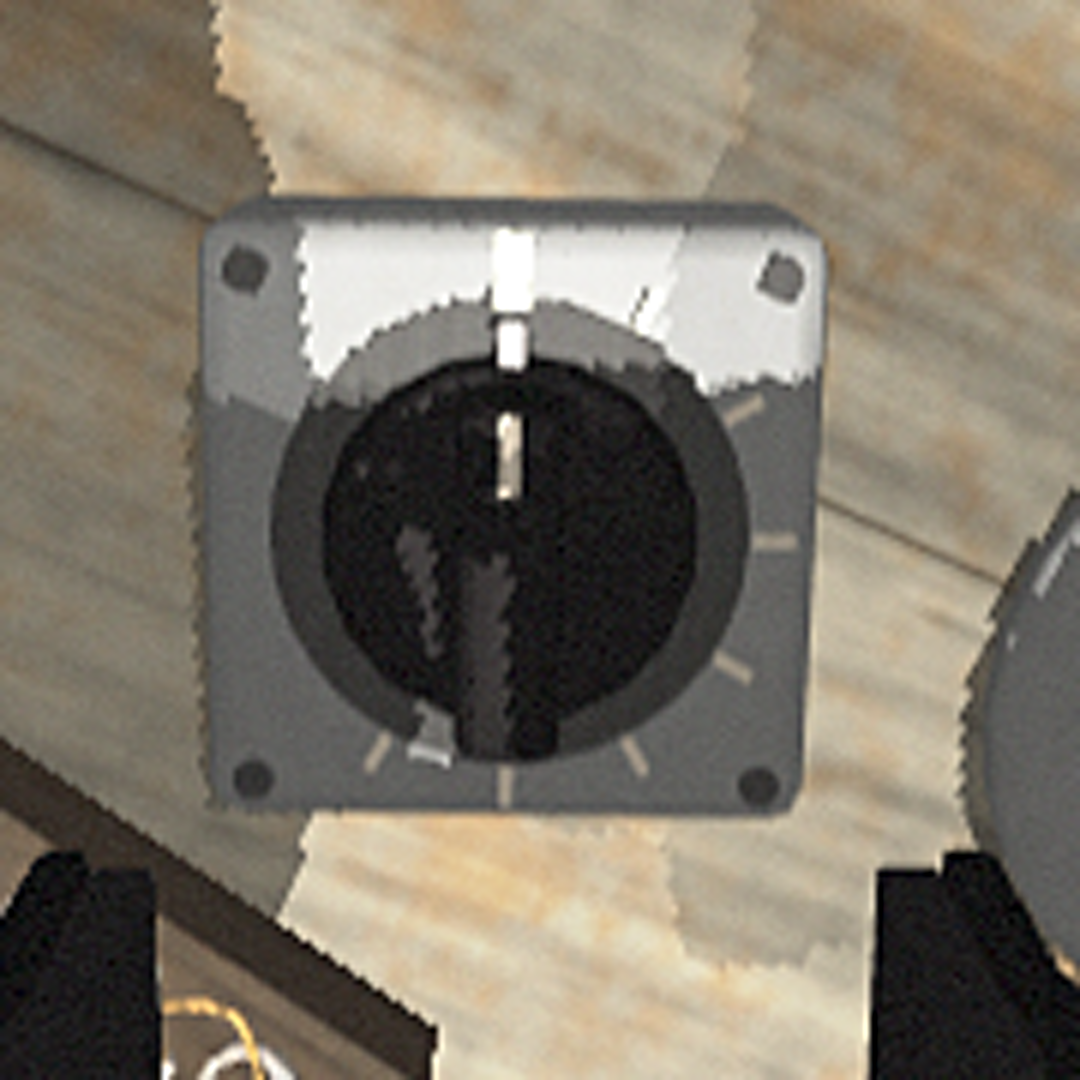

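jog_arm(
  commands=[
    {"translation": [-2,14,2],"twist": -0.133},
    {"translation": [-2,14,2],"twist": -0.133},
    {"translation": [-2,14,2],"twist": -0.133},
    {"translation": [-2,14,2],"twist": -0.133},
    {"translation": [-2,14,2],"twist": -0.133},
    {"translation": [-2,14,0],"twist": -0.133},
    {"translation": [-2,14,0],"twist": -0.133},
    {"translation": [-2,14,0],"twist": -0.133},
    {"translation": [-3,14,0],"twist": -0.133},
    {"translation": [-3,14,0],"twist": -0.133},
    {"translation": [0,0,0],"twist": 0},
    {"translation": [0,0,0],"twist": 0},
  ],
)

```text
time: 9.1
ee_pos: [0.474, 0.2364, 0.1965]
eef_rot: [0.667, 0.235, -0.236, -0.667]
ft_force: [0.9, 0.8, 0.2]
width: 0.0565
```

```bash
python3 -c "
from h import *
st();c=snap('wrist','w4.png'); st();print(proj(c,[.4755,.238,.071]),proj(c,[.4755,.238,.102]));crop(c,'c9.png',330,200,110,5)"
```

```text
t 9.1 tcp [0.474  0.2364 0.1965] jaw 38.9 w 0.0565 f [0.9 0.8 0.2] tq [-0.03 -0.16  0.06] q [ 0.24  0.25 -0.9   1.71  0.2   1.28 -0.02]
t 9.15 tcp [0.4743 0.2359 0.1967] jaw 38.83 w 0.0569 f [0.7 0.2 0.3] tq [ 0.04 -0.18  0.  ] q [ 0.24  0.25 -0.9   1.71  0.2   1.28 -0.02]
[328.37517452 226.83358148] [328.63076732 237.51503474]
```

View pics/c9.png

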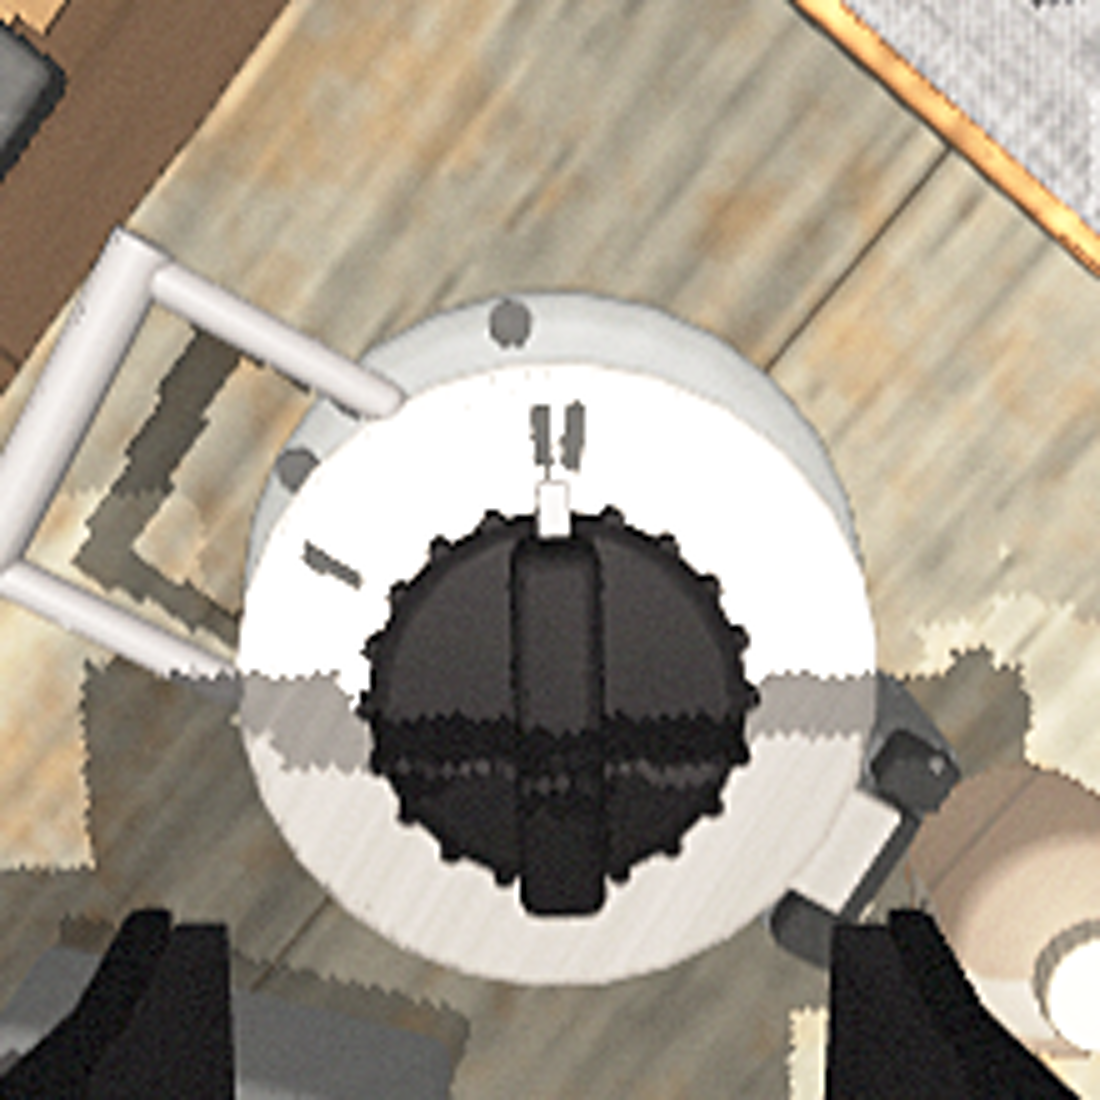

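jog_arm(
  commands=[
    {"translation": [2.5,2.3,-30],"twist": 0},
    {"translation": [0,0,-30],"twist": 0},
    {"translation": [0,0,-25],"twist": 0},
    {"translation": [0,0,-18],"twist": 0},
    {"translation": [0,0,-7],"twist": 0},
    {"translation": [0,0,0],"twist": 0},
    {"translation": [0,0,0],"twist": 0},
  ],
)

```text
time: 9.85
ee_pos: [0.4774, 0.239, 0.0883]
eef_rot: [-0.667, -0.234, 0.234, 0.667]
ft_force: [-0.1, 0.8, 0.7]
width: 0.0563
```

jog_arm(
  commands=[
    {"translation": [0,0,0],"twist": 0},
    {"translation": [0,0,0],"twist": 0},
    {"translation": [0,0,0],"twist": 0},
    {"translation": [0,0,0],"twist": 0},
    {"translation": [0,0,0],"twist": 0},
    {"translation": [0,0,0],"twist": 0},
    {"translation": [0,0,0],"twist": 0},
  ],
  grip=1,
  grip_force=25,
)

```text
time: 10.55
ee_pos: [0.4771, 0.2393, 0.0876]
eef_rot: [-0.667, -0.234, 0.234, 0.667]
ft_force: [0.9, 2.2, -0.2]
width: 0.0128
```

```bash
python3 -c "
from h import *
st()"
```

```text
t 10.55 tcp [0.4771 0.2393 0.0876] jaw 38.63 w 0.0128 f [ 0.9  2.2 -0.2] tq [ 0.21 -0.41  0.08] q [ 0.18  0.38 -0.86  1.82  0.32  1.08 -0.12]
```

Gripped squarely with little force. Turn anticlockwise 60° to free.

jog_arm(
  commands=[
    {"translation": [0,0,0],"twist": 0.1},
    {"translation": [0,0,0],"twist": 0.1},
    {"translation": [0,0,0],"twist": 0.1},
    {"translation": [0,0,0],"twist": 0.1},
    {"translation": [0,0,0],"twist": 0.1},
    {"translation": [0,0,0],"twist": 0.1},
    {"translation": [0,0,0],"twist": 0.1},
    {"translation": [0,0,0],"twist": 0.1},
    {"translation": [0,0,0],"twist": 0.1},
    {"translation": [0,0,0],"twist": 0.1},
    {"translation": [0,0,0],"twist": 0.05},
    {"translation": [0,0,0],"twist": 0.02},
    {"translation": [0,0,0],"twist": 0},
    {"translation": [0,0,0],"twist": 0},
  ],
)

```text
time: 11.95
ee_pos: [0.4769, 0.2385, 0.0875]
eef_rot: [-0.455, -0.541, 0.541, 0.455]
ft_force: [-0.9, -5.3, 4.4]
width: 0.0128
```

```bash
python3 -c "
from h import *
st()"
```

```text
t 11.95 tcp [0.4769 0.2385 0.0875] jaw 99.82 w 0.0128 f [-0.9 -5.3  4.4] tq [-0.96  0.29 -0.32] q [ 0.33  0.46 -1.06  1.82  0.44  1.13  0.86]
```

jog_arm(
  commands=[
    {"translation": [0,0,0],"twist": 0},
    {"translation": [0,0,0],"twist": 0},
    {"translation": [0,0,0],"twist": 0},
    {"translation": [0,0,0],"twist": 0},
    {"translation": [0,0,20],"twist": 0},
    {"translation": [0,0,40],"twist": 0},
    {"translation": [0,0,40],"twist": 0},
    {"translation": [0,0,10],"twist": 0},
    {"translation": [0,0,0],"twist": 0},
  ],
  grip=0.35,
)

```text
time: 12.85
ee_pos: [0.4777, 0.2396, 0.199]
eef_rot: [0.456, 0.542, -0.54, -0.454]
ft_force: [-0.4, 0.8, -0.9]
width: 0.0565
```

```bash
python3 -c "
from h import *
st();c=snap('wrist','w5.png'); print(proj(c,[.4765,.238,.071]),proj(c,[.4765,.238,.102]));crop(c,'c10.png',330,200,140,4); print(c['img'].shape)"
```

```text
t 12.85 tcp [0.4777 0.2396 0.199 ] jaw 99.91 w 0.0565 f [-0.4  0.8 -0.9] tq [ 0.11 -0.09  0.02] q [ 0.41  0.34 -1.14  1.69  0.32  1.31  0.95]
[322.81538314 223.65383616] [322.53738734 234.05283117]
(480, 640, 3)
```

View pics/c10.png

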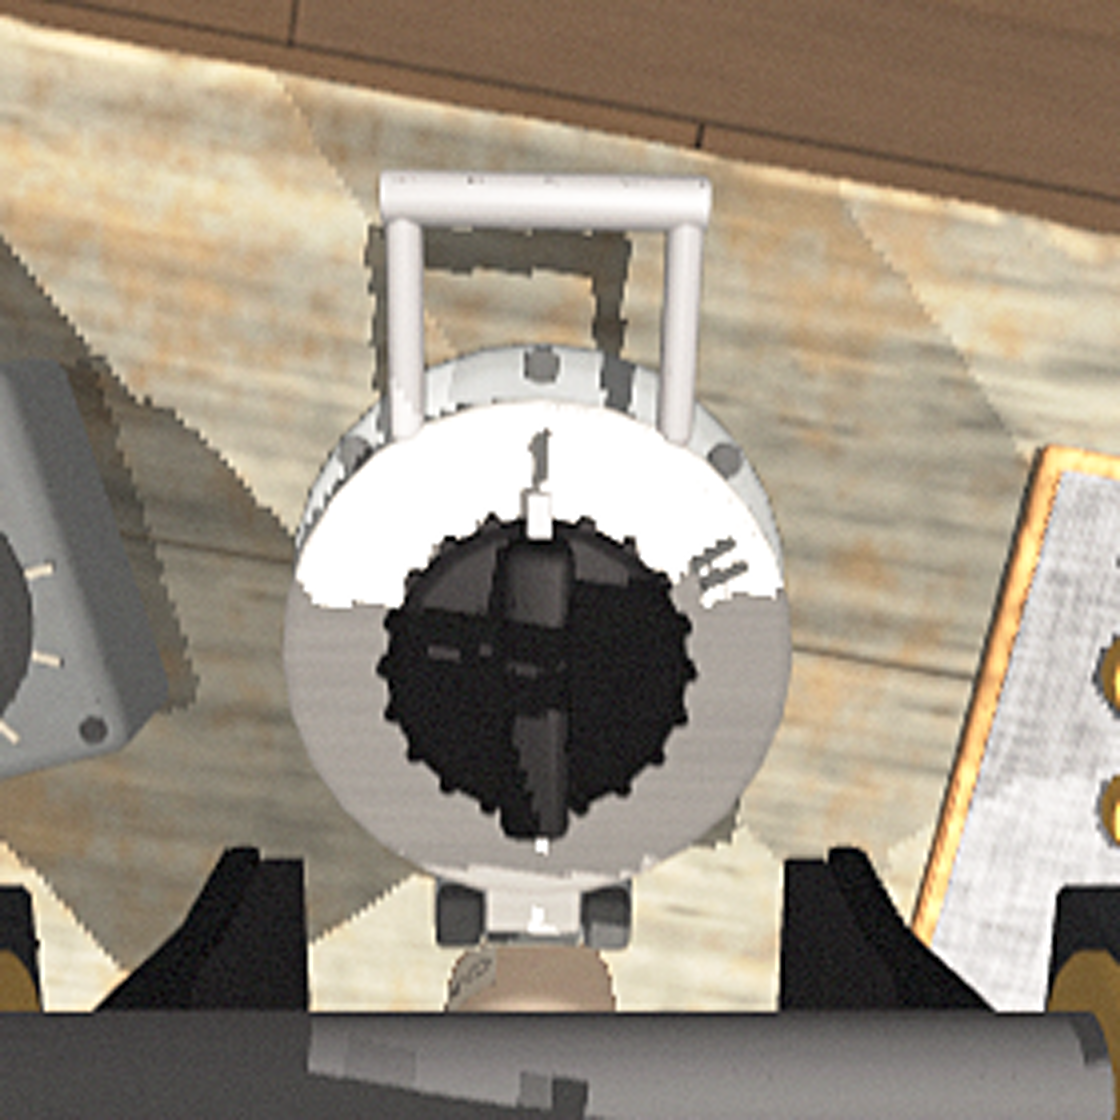

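```bash
python3 -c "
from h import *
c=load('w5.png'); print(ray(c,190+545/4,60+197/4,.077));a=ray(c,190+380/4,60+195/4,.077)-ray(c,190+710/4,60+200/4,.077);print(a,np.degrees(np.arctan2(a[1],a[0])))"
```

```text
[0.38978766 0.22559693 0.077     ]
[ 0.00951631 -0.05944458  0.        ] -80.90485375669087
```

jog_arm(
  commands=[
    {"translation": [-4,-1,0],"twist": -0.13},
    {"translation": [-8,-1,0],"twist": -0.13},
    {"translation": [-8,-1,0],"twist": -0.13},
    {"translation": [-8,-1,0],"twist": -0.13},
    {"translation": [-8,-1,0],"twist": -0.13},
    {"translation": [-8,-1,0],"twist": -0.13},
    {"translation": [-8,-1,0],"twist": -0.13},
    {"translation": [-8,-1,0],"twist": -0.13},
    {"translation": [-8,-1,0],"twist": -0.13},
    {"translation": [-8,-2,0],"twist": -0.13},
    {"translation": [-8,-2,0],"twist": -0.13},
    {"translation": [-4,-1,0],"twist": -0.13},
    {"translation": [0,0,0],"twist": -0.025},
    {"translation": [0,0,0],"twist": 0},
  ],
  grip=0.6,
)

```text
time: 14.3
ee_pos: [0.3887, 0.2247, 0.1967]
eef_rot: [0.705, 0.056, -0.057, -0.705]
ft_force: [-0.3, 0.3, -0.3]
width: 0.0349
```

```bash
python3 -c "
from h import *
st();c=snap('wrist','w6.png')"
```

```text
t 14.3 tcp [0.3887 0.2247 0.1967] jaw 9.23 w 0.0349 f [-0.3  0.3 -0.3] tq [ 0.03 -0.07 -0.06] q [ 0.4   0.01 -1.01  1.89  0.01  1.24 -0.45]
```

View pics/w6.png

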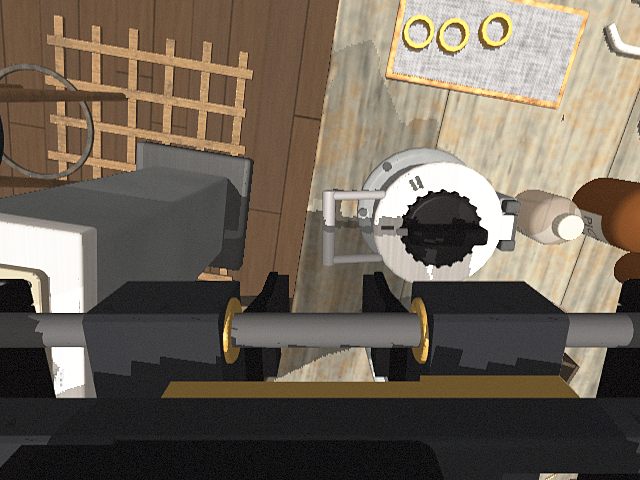

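jog_arm(
  commands=[
    {"translation": [0,0,0],"twist": 0},
    {"translation": [0.5,0,-30],"twist": 0},
    {"translation": [0,0,-40],"twist": 0},
    {"translation": [0,0,-35],"twist": 0},
    {"translation": [0,0,-20],"twist": 0},
    {"translation": [0,0,-13],"twist": 0},
    {"translation": [0,0,0],"twist": 0},
    {"translation": [0,0,0],"twist": 0},
  ],
  grip=0.72,
)

```text
time: 15.15
ee_pos: [0.3898, 0.2256, 0.0603]
eef_rot: [-0.705, -0.057, 0.056, 0.705]
ft_force: [0.3, 0.3, -0.7]
width: 0.0247
```

jog_arm(
  commands=[
    {"translation": [0,0,0],"twist": 0},
    {"translation": [0,0,0],"twist": 0},
    {"translation": [0,0,0],"twist": 0},
    {"translation": [0,0,0],"twist": 0},
    {"translation": [0,0,0],"twist": 0},
  ],
  grip=1,
  grip_force=15,
)

```text
time: 15.65
ee_pos: [0.3907, 0.2254, 0.0603]
eef_rot: [-0.705, -0.057, 0.055, 0.705]
ft_force: [5.4, -0.2, 3.1]
width: 0.0099
```

Run:
```python
from h import *
s=st()
b=np.array([.389,.225]); x=np.array([np.cos(np.radians(9.1)),np.sin(np.radians(9.1))])
r=.1483;a0=np.arctan2(10,148); prev=None
for th in np.linspace(0,1.6,21):
    p=np.array([.148-r*np.cos(a0+th), r*np.sin(a0+th)-.010]) # along x, z
    q=np.array([*(x*p[0]),p[1]])*1e3
    if prev is not None: print(round(th,2),(q-prev).round(1).tolist(), q.round(0).tolist())
    prev=q
```

```text
t 15.65 tcp [0.3907 0.2254 0.0603] jaw 9.08 w 0.0099 f [ 5.4 -0.2  3.1] tq [ 0.05 -1.33 -0.01] q [ 0.3   0.25 -0.99  2.05  0.25  0.97 -0.66]
0.08 [1.3, 0.2, 11.8] [1.0, 0.0, 12.0]
0.16 [2.2, 0.3, 11.7] [3.0, 1.0, 23.0]
0.24 [3.1, 0.5, 11.4] [7.0, 1.0, 35.0]
0.32 [4.0, 0.6, 11.2] [11.0, 2.0, 46.0]
0.4 [4.9, 0.8, 10.8] [15.0, 2.0, 57.0]
0.48 [5.7, 0.9, 10.4] [21.0, 3.0, 67.0]
0.56 [6.5, 1.0, 9.9] [28.0, 4.0, 77.0]
0.64 [7.2, 1.2, 9.3] [35.0, 6.0, 86.0]
0.72 [8.0, 1.3, 8.7] [43.0, 7.0, 95.0]
0.8 [8.6, 1.4, 8.0] [51.0, 8.0, 103.0]
0.88 [9.2, 1.5, 7.3] [61.0, 10.0, 110.0]
0.96 [9.8, 1.6, 6.5] [70.0, 11.0, 117.0]
1.04 [10.3, 1.6, 5.7] [81.0, 13.0, 123.0]
1.12 [10.7, 1.7, 4.9] [91.0, 15.0, 128.0]
1.2 [11.0, 1.8, 4.0] [102.0, 16.0, 132.0]
1.28 [11.3, 1.8, 3.1] [114.0, 18.0, 135.0]
1.36 [11.5, 1.8, 2.2] [125.0, 20.0, 137.0]
1.44 [11.6, 1.9, 1.2] [137.0, 22.0, 138.0]
1.52 [11.7, 1.9, 0.3] [149.0, 24.0, 138.0]
1.6 [11.7, 1.9, -0.7] [160.0, 26.0, 138.0]
```

jog_arm(
  commands=[
    {"translation": [1.3,0.2,11.8],"twist": 0},
    {"translation": [2.2,0.3,11.7],"twist": 0},
    {"translation": [3.1,0.5,11.4],"twist": 0},
    {"translation": [4.0,0.6,11.2],"twist": 0},
    {"translation": [4.9,0.8,10.8],"twist": 0},
    {"translation": [5.7,0.9,10.4],"twist": 0},
    {"translation": [0,0,0],"twist": 0},
    {"translation": [0,0,0],"twist": 0},
  ],
)

```text
time: 16.45
ee_pos: [0.4128, 0.2287, 0.1275]
eef_rot: [-0.704, -0.057, 0.054, 0.706]
ft_force: [12.8, 3.8, -8.5]
width: 0.0091
```

```bash
python3 -c "
from h import *
st();c=snap('scene','s1.png');crop(c,'c11.png',380,270,90,6)"
```

```text
t 16.45 tcp [0.4128 0.2287 0.1275] jaw 9.05 w 0.0091 f [12.8  3.8 -8.5] tq [ 0.67 -2.89  0.01] q [ 0.35  0.19 -1.01  1.93  0.18  1.11 -0.58]
```

View pics/c11.png

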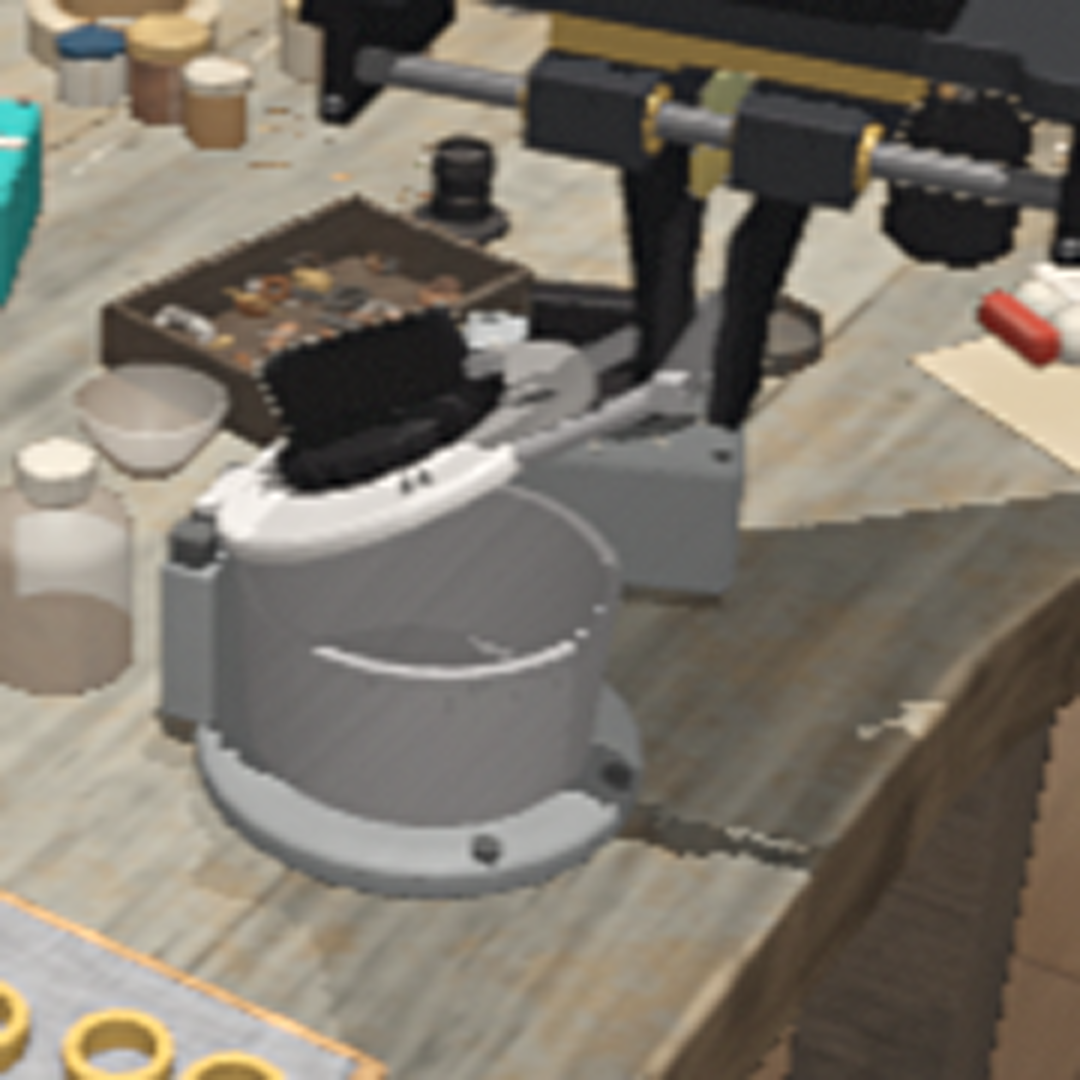

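jog_arm(
  commands=[
    {"translation": [8.5,1.2,8.9],"twist": 0},
    {"translation": [7.2,1.2,9.3],"twist": 0},
    {"translation": [8.0,1.3,8.7],"twist": 0},
    {"translation": [8.6,1.4,8.0],"twist": 0},
    {"translation": [9.2,1.5,7.3],"twist": 0},
    {"translation": [9.8,1.6,6.5],"twist": 0},
    {"translation": [0,0,0],"twist": 0},
  ],
)

```text
time: 17.2
ee_pos: [0.463, 0.2367, 0.1771]
eef_rot: [-0.705, -0.056, 0.056, 0.705]
ft_force: [-4.7, -4.4, 9.5]
width: 0.0092
```

```bash
python3 -c "
from h import *
st()"
```

```text
t 17.2 tcp [0.463  0.2367 0.1771] jaw 9.08 w 0.0092 f [-4.7 -4.4  9.5] tq [-0.87  1.02  0.03] q [ 0.31  0.26 -0.98  1.76  0.23  1.24 -0.58]
```

jog_arm(
  commands=[
    {"translation": [10.3,1.6,6.5],"twist": 0},
    {"translation": [10.7,1.7,5.5],"twist": 0},
    {"translation": [11.0,1.8,4.5],"twist": 0},
    {"translation": [11.3,1.8,3.1],"twist": 0},
    {"translation": [11.5,1.8,2.2],"twist": 0},
    {"translation": [11.6,1.9,1.2],"twist": 0},
    {"translation": [0,0,0],"twist": 0},
    {"translation": [0,0,0],"twist": 0},
  ],
)

```text
time: 18.0
ee_pos: [0.5288, 0.247, 0.1991]
eef_rot: [0.705, 0.056, -0.056, -0.705]
ft_force: [-0.1, -2.0, 5.1]
width: 0.0091
```

```bash
python3 -c "
from h import *
st();c=snap('scene','s2.png');crop(c,'c12.png',360,240,110,6)"
```

```text
t 18.0 tcp [0.5288 0.247  0.1991] jaw 9.08 w 0.0091 f [-0.1 -2.   5.1] tq [-0.5  -0.21 -0.03] q [ 0.22  0.4  -0.93  1.57  0.33  1.34 -0.59]
```

View pics/s2.png

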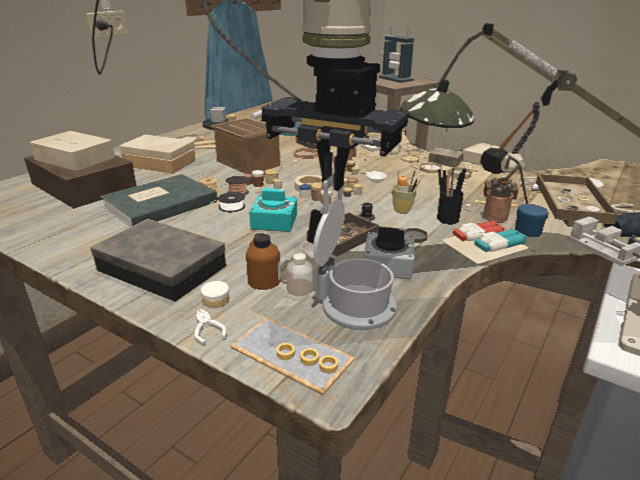

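jog_arm(
  commands=[
    {"translation": [11.7,1.9,0],"twist": 0},
    {"translation": [11.7,1.9,-1],"twist": 0},
    {"translation": [0,0,0],"twist": 0},
  ],
)

```text
time: 18.35
ee_pos: [0.553, 0.2509, 0.1976]
eef_rot: [-0.705, -0.056, 0.055, 0.705]
ft_force: [1.9, -3.7, 5.1]
width: 0.0096
```

```bash
python3 -c "
from h import *
st();c=snap('scene','s3.png');crop(c,'c12.png',360,240,110,5)"
```

```text
t 18.35 tcp [0.553  0.2509 0.1976] jaw 9.06 w 0.0096 f [ 1.9 -3.7  5.1] tq [-0.81 -0.57  0.02] q [ 0.19  0.45 -0.91  1.51  0.36  1.36 -0.59]
```

View pics/c12.png

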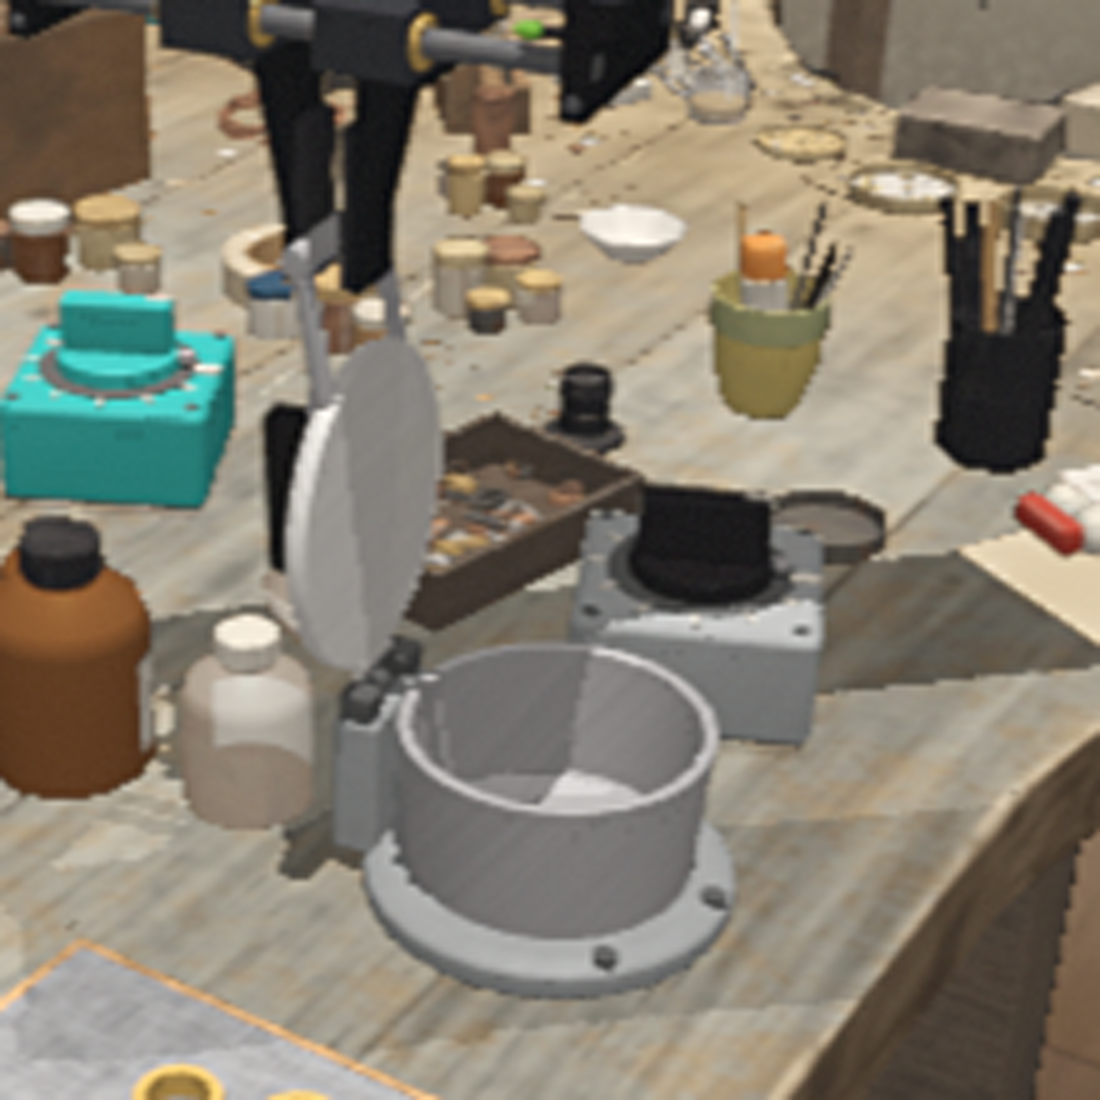

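jog_arm(
  commands=[
    {"translation": [0,0,0],"twist": 0},
    {"translation": [0,0,0],"twist": 0},
    {"translation": [0,0,0],"twist": 0},
    {"translation": [0,0,20],"twist": 0},
    {"translation": [0,0,40],"twist": 0},
    {"translation": [-10,30,20],"twist": 0.12},
    {"translation": [-10,30,0],"twist": 0.12},
    {"translation": [-10,30,0],"twist": 0.12},
    {"translation": [-10,30,0],"twist": 0.12},
    {"translation": [-10,20,0],"twist": 0.12},
    {"translation": [-10,20,0],"twist": 0.12},
    {"translation": [-10,0,0],"twist": 0.12},
    {"translation": [-10,0,0],"twist": 0.12},
    {"translation": [-10,0,0],"twist": 0.12},
    {"translation": [-10,0,0],"twist": 0.12},
    {"translation": [-10,0,0],"twist": 0.12},
    {"translation": [0,0,0],"twist": 0.05},
    {"translation": [0,0,0],"twist": 0},
  ],
  grip=0.6,
)

```text
time: 20.2
ee_pos: [0.4412, 0.411, 0.2774]
eef_rot: [-0.51, -0.49, 0.49, 0.51]
ft_force: [0.6, 0.9, -0.3]
width: 0.0347
```

```bash
python3 -c "
from h import *
st();c=snap('wrist','w7.png');snap('top','top1.png')"; python3 m.py top1.png
```

```text
t 20.2 tcp [0.4412 0.411  0.2774] jaw 87.69 w 0.0347 f [ 0.6  0.9 -0.3] tq [ 0.12 -0.1   0.05] q [ 0.03  0.53 -1.23  1.39  0.5   1.56  0.37]
```

View pics/w7.png

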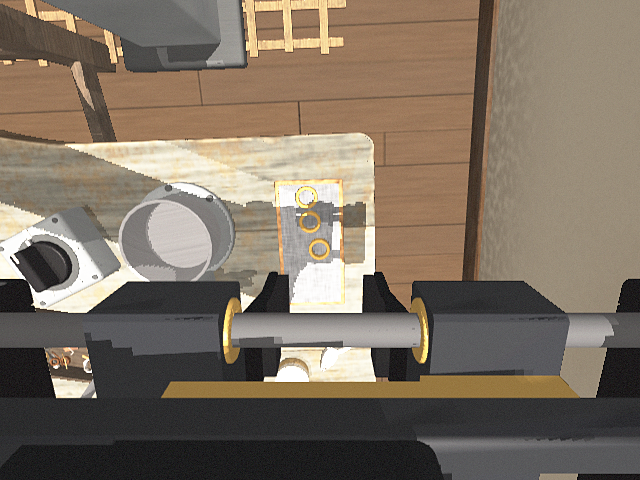

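View pics/top1.png

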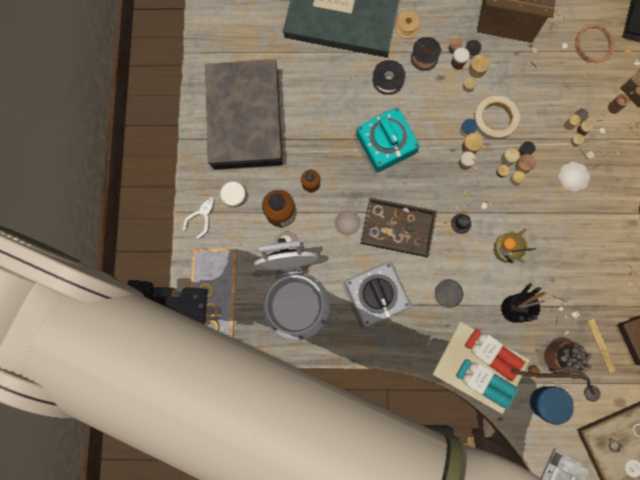

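```bash
cat > wr.py <<'E'
from h import *
import sys
def rings(c):
    im=c['img'][:,:,::-1].copy(); hsv=cv2.cvtColor(im,cv2.COLOR_BGR2HSV)
    m=((hsv[:,:,1]>100)&(hsv[:,:,0]>20)&(hsv[:,:,0]<35)&(hsv[:,:,2]>90)).astype(np.uint8)*255
    m=cv2.morphologyEx(m,cv2.MORPH_CLOSE,np.ones((3,3),np.uint8)); m[270:]=0
    for k in cv2.findContours(m,cv2.RETR_EXTERNAL,cv2.CHAIN_APPROX_NONE)[0]:
        if cv2.contourArea(k)<60: continue
        e=cv2.fitEllipse(cv2.convexHull(k)); 
        print('ring',np.array(e[0]).round(1),np.array(e[1]).round(1),ray(c,*e[0],.016).round(4))
if __name__=='__main__':
    st(); f=sys.argv[1]; c=snap('wrist',f); rings(c)
E
python3 -c "
from wr import *
c=load('w7.png');rings(c)
for p in [(.4389,.3877,.016),(.4682,.3903,.016),(.5021,.3998,.016)]: print(proj(c,p))"
```

```text
ring [318.6 249.3] [18.2 19.5] [0.5038 0.4008 0.016 ]
ring [305.9 197. ] [21.1 21.5] [0.4397 0.3891 0.016 ]
[304.72515525 196.29372189]
[308.30899727 220.84653073]
[317.69280689 247.96138639]
```

jog_arm(
  commands=[
    {"translation": [-1,-12,-30],"twist": 0},
    {"translation": [-1,-11,-40],"twist": 0},
    {"translation": [0,0,-45],"twist": 0},
    {"translation": [0,0,-45],"twist": 0},
    {"translation": [0,0,-45],"twist": 0},
    {"translation": [0,0,-20],"twist": 0},
    {"translation": [0,0,0],"twist": 0},
    {"translation": [0,0,0],"twist": 0},
  ],
  grip=0.48,
)

```text
time: 21.1
ee_pos: [0.4398, 0.3885, 0.0534]
eef_rot: [-0.51, -0.489, 0.489, 0.511]
ft_force: [1.1, -0.8, 1.0]
width: 0.045
```

```bash
python3 wr.py w8.png
```

```text
t 21.1 tcp [0.4398 0.3885 0.0534] jaw 87.56 w 0.045 f [ 1.1 -0.8  1. ] tq [ 0.12 -0.12  0.  ] q [ 0.03  0.68 -1.1   1.7   0.66  1.18  0.28]
ring [326.9 251.8] [ 8.3 33.1] [0.4319 0.3902 0.016 ]
```

View pics/w8.png

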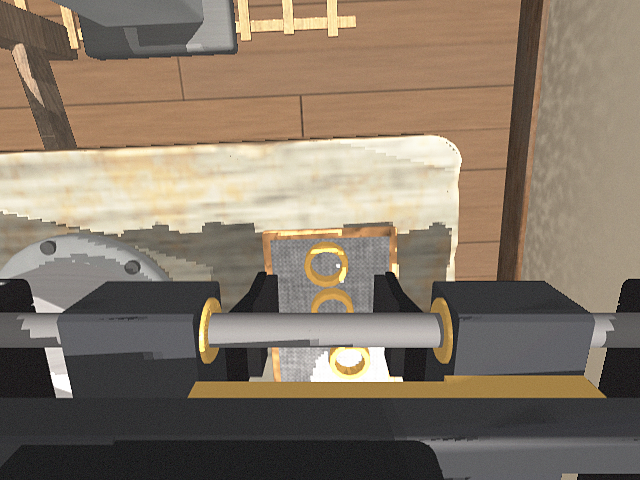

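jog_arm(
  commands=[
    {"translation": [0,0,-20],"twist": 0},
    {"translation": [-0.5,0,-15],"twist": 0},
    {"translation": [0,0,-8],"twist": 0},
    {"translation": [0,0,0],"twist": 0},
  ],
)

```text
time: 21.55
ee_pos: [0.4387, 0.3874, 0.0083]
eef_rot: [-0.51, -0.489, 0.49, 0.51]
ft_force: [-0.2, 0.2, -0.4]
width: 0.0454
```

jog_arm(
  commands=[
    {"translation": [0,0,0],"twist": 0},
    {"translation": [0,0,0],"twist": 0},
    {"translation": [0,0,0],"twist": 0},
    {"translation": [0,0,0],"twist": 0},
    {"translation": [0,0,0],"twist": 0},
    {"translation": [0,0,20],"twist": 0},
    {"translation": [0,0,40],"twist": 0},
    {"translation": [0,0,50],"twist": 0},
    {"translation": [0,0,0],"twist": 0},
  ],
  grip=1,
  grip_force=20,
)

```text
time: 22.45
ee_pos: [0.4405, 0.3911, 0.1272]
eef_rot: [-0.51, -0.493, 0.486, 0.51]
ft_force: [1.3, 1.2, -0.7]
width: 0.0248
```

```bash
python3 -c "
from h import *
st()"
```

```text
t 22.45 tcp [0.4405 0.3911 0.1272] jaw 87.65 w 0.0248 f [ 1.3  1.2 -0.7] tq [ 0.17 -0.17  0.05] q [ 0.07  0.6  -1.17  1.64  0.58  1.28  0.32]
```

jog_arm(
  commands=[
    {"translation": [3,-20,0],"twist": 0},
    {"translation": [4,-25,0],"twist": 0},
    {"translation": [5,-30,0],"twist": 0},
    {"translation": [5,-30,0],"twist": 0},
    {"translation": [5,-30,0],"twist": 0},
    {"translation": [4,-19,0],"twist": 0},
    {"translation": [0,0,0],"twist": 0},
    {"translation": [0,0,0],"twist": 0},
  ],
)

```text
time: 23.25
ee_pos: [0.4653, 0.2342, 0.1203]
eef_rot: [0.511, 0.489, -0.489, -0.51]
ft_force: [-0.6, 0.8, 0.1]
width: 0.0247
```

```bash
python3 wr.py w9.png
```

```text
t 23.25 tcp [0.4653 0.2342 0.1203] jaw 87.57 w 0.0247 f [-0.6  0.8  0.1] tq [ 0.16 -0.16  0.02] q [ 0.49  0.49 -1.27  1.81  0.5   1.21  0.6 ]
ring [544.2 270.2] [24.5 30.6] [0.5016 0.4021 0.016 ]
ring [503.1 195. ] [31.7 36. ] [0.4415 0.3653 0.016 ]
```

View pics/w9.png

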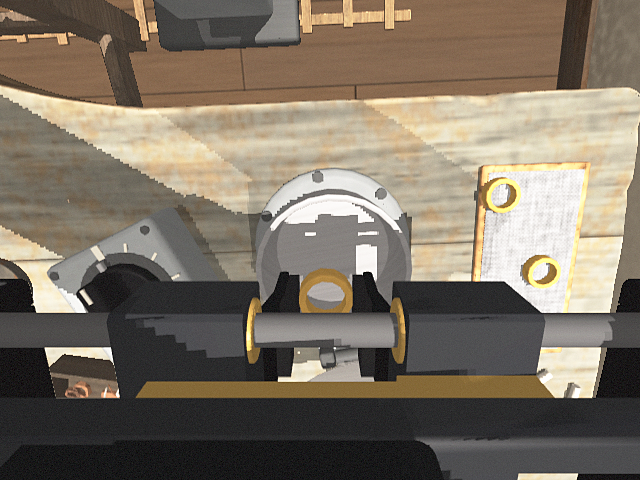

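jog_arm(
  commands=[
    {"translation": [2,3,-30],"twist": 0},
    {"translation": [0,0,-30],"twist": 0},
    {"translation": [0,0,-20],"twist": 0},
    {"translation": [0,0,0],"twist": 0},
    {"translation": [0,0,0],"twist": 0},
  ],
)

```text
time: 23.8
ee_pos: [0.4669, 0.2384, 0.0404]
eef_rot: [-0.51, -0.49, 0.49, 0.51]
ft_force: [0.5, 0.6, 0.9]
width: 0.0248
```

jog_arm(
  commands=[
    {"translation": [0,0,0],"twist": 0},
    {"translation": [0,0,0],"twist": 0},
    {"translation": [0,0,0],"twist": 0},
    {"translation": [0,0,30],"twist": 0},
    {"translation": [0,0,40],"twist": 0},
    {"translation": [0,0,30],"twist": 0},
    {"translation": [0,0,0],"twist": 0},
  ],
  grip=0.58,
)

```text
time: 24.5
ee_pos: [0.4689, 0.2384, 0.1436]
eef_rot: [0.511, 0.491, -0.487, -0.51]
ft_force: [-0.3, -0.1, -0.7]
width: 0.0368
```

```bash
python3 wr.py w10.png
```

```text
t 24.5 tcp [0.4689 0.2384 0.1436] jaw 87.59 w 0.0368 f [-0.3 -0.1 -0.7] tq [ 0.11 -0.18 -0.06] q [ 0.5   0.47 -1.29  1.78  0.48  1.25  0.61]
ring [521.6 257. ] [25.7 30.7] [0.503  0.4011 0.016 ]
ring [483.1 184.9] [29.4 33.2] [0.4415 0.3645 0.016 ]
```

View pics/w10.png

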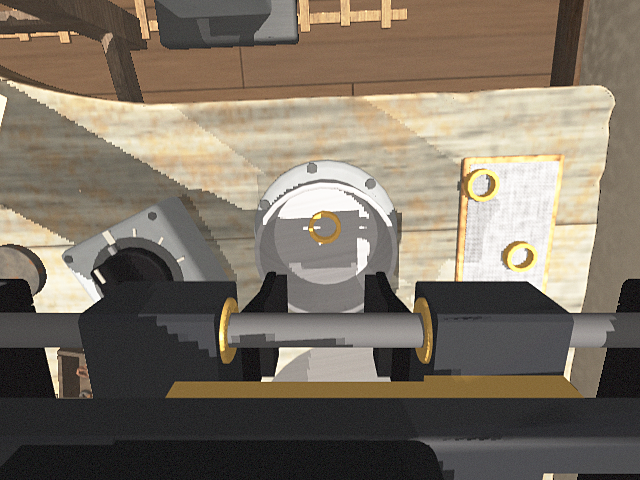

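jog_arm(
  commands=[
    {"translation": [-4,20,0],"twist": 0},
    {"translation": [-6,26,0],"twist": 0},
    {"translation": [-6,27,0],"twist": 0},
    {"translation": [-6,27,-10],"twist": 0},
    {"translation": [-5,26,-30],"twist": 0},
    {"translation": [0,0,-40],"twist": 0},
    {"translation": [0,0,-15],"twist": 0},
    {"translation": [0,0,0],"twist": 0},
    {"translation": [0,0,0],"twist": 0},
  ],
  grip=0.48,
)

```text
time: 25.45
ee_pos: [0.4407, 0.3628, 0.0455]
eef_rot: [-0.511, -0.489, 0.489, 0.511]
ft_force: [-0.1, -0.6, -0.4]
width: 0.0453
```

```bash
python3 wr.py w11.png
```

```text
t 25.45 tcp [0.4407 0.3628 0.0455] jaw 87.55 w 0.0453 f [-0.1 -0.6 -0.4] tq [ 0.12 -0.16  0.03] q [ 0.09  0.66 -1.11  1.75  0.65  1.15  0.3 ]
ring [326.9 254. ] [ 4.8 26.1] [0.4315 0.3646 0.016 ]
```

View pics/w11.png

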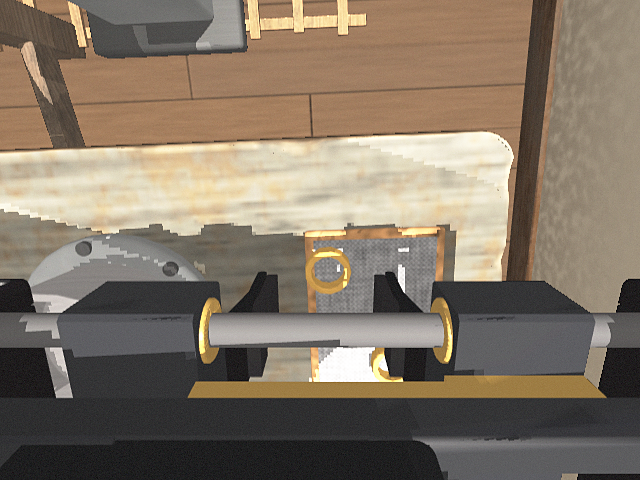

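jog_arm(
  commands=[
    {"translation": [0.5,1,-20],"twist": 0},
    {"translation": [0,0,-12],"twist": 0},
    {"translation": [0,0,-5],"twist": 0},
    {"translation": [0,0,0],"twist": 0},
  ],
)

```text
time: 25.9
ee_pos: [0.4406, 0.3637, 0.0072]
eef_rot: [0.51, 0.489, -0.49, -0.51]
ft_force: [-0.1, 0.2, -0.3]
width: 0.0452
```

jog_arm(
  commands=[
    {"translation": [0,0,0],"twist": 0},
    {"translation": [0,0,0],"twist": 0},
    {"translation": [0,0,0],"twist": 0},
    {"translation": [0,0,0],"twist": 0},
    {"translation": [0,0,0],"twist": 0},
    {"translation": [0,0,20],"twist": 0},
    {"translation": [0,0,40],"twist": 0},
    {"translation": [0,0,45],"twist": 0},
    {"translation": [5,-20,5],"twist": 0},
    {"translation": [5,-25,0],"twist": 0},
    {"translation": [5,-25,0],"twist": 0},
    {"translation": [5,-25,0],"twist": 0},
    {"translation": [5,-20,0],"twist": 0},
    {"translation": [2,-7,0],"twist": 0},
    {"translation": [0,0,0],"twist": 0},
    {"translation": [0,0,0],"twist": 0},
  ],
  grip=1,
)

```text
time: 27.5
ee_pos: [0.4674, 0.2432, 0.1182]
eef_rot: [-0.51, -0.49, 0.489, 0.51]
ft_force: [-1.6, 0.3, -0.9]
width: 0.0247
```

```bash
python3 wr.py w12.png
```

```text
t 27.5 tcp [0.4674 0.2432 0.1182] jaw 87.66 w 0.0247 f [-1.6  0.3 -0.9] tq [ 0.09 -0.13  0.01] q [ 0.46  0.5  -1.25  1.8   0.51  1.21  0.58]
ring [533.8 270.4] [26.8 31.2] [0.5024 0.4021 0.016 ]
```

View pics/w12.png

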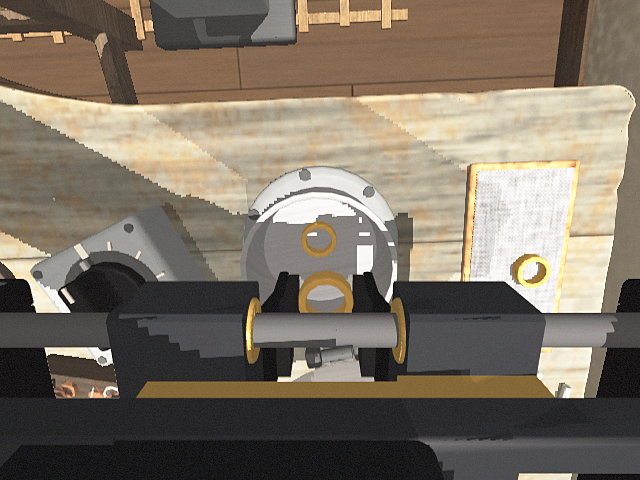

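jog_arm(
  commands=[
    {"translation": [0,-4,-30],"twist": 0},
    {"translation": [0,0,-30],"twist": 0},
    {"translation": [0,0,-13],"twist": 0},
    {"translation": [0,0,0],"twist": 0},
    {"translation": [0,0,0],"twist": 0},
  ],
)

```text
time: 28.05
ee_pos: [0.4678, 0.2392, 0.0456]
eef_rot: [-0.51, -0.49, 0.489, 0.51]
ft_force: [1.8, -0.1, 0.6]
width: 0.0249
```

jog_arm(
  commands=[
    {"translation": [0,0,0],"twist": 0},
    {"translation": [0,0,0],"twist": 0},
    {"translation": [0,0,0],"twist": 0},
    {"translation": [0,0,30],"twist": 0},
    {"translation": [0,0,40],"twist": 0},
    {"translation": [0,0,35],"twist": 0},
    {"translation": [0,0,0],"twist": 0},
  ],
  grip=0.58,
)

```text
time: 28.75
ee_pos: [0.4695, 0.2396, 0.154]
eef_rot: [0.511, 0.492, -0.487, -0.51]
ft_force: [-0.1, -0.6, -0.0]
width: 0.0365
```

```bash
python3 wr.py w13.png
```

```text
t 28.75 tcp [0.4695 0.2396 0.154 ] jaw 87.6 w 0.0365 f [-0.1 -0.6 -0. ] tq [ 0.07 -0.17 -0.01] q [ 0.5   0.46 -1.29  1.77  0.47  1.27  0.62]
ring [513.9 252.2] [25.2 30.1] [0.503  0.4009 0.016 ]
ring [319.4 213.3] [ 7.8 20.1] [0.4618 0.2359 0.016 ]
```

View pics/w13.png

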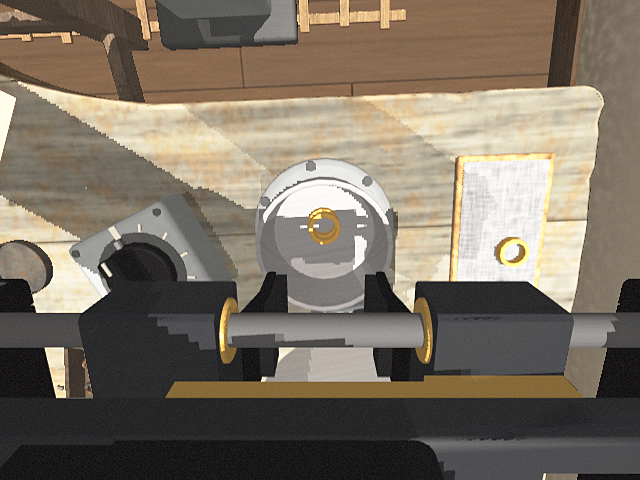

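jog_arm(
  commands=[
    {"translation": [-4,20,0],"twist": -0.08},
    {"translation": [-4,26,0],"twist": -0.08},
    {"translation": [0,30,0],"twist": -0.08},
    {"translation": [10,30,0],"twist": -0.08},
    {"translation": [15,30,0],"twist": -0.08},
    {"translation": [15,25,-10],"twist": -0.08},
    {"translation": [1,0,-40],"twist": 0},
    {"translation": [0,0,-45],"twist": 0},
    {"translation": [0,0,-10],"twist": 0},
    {"translation": [0,0,0],"twist": 0},
    {"translation": [0,0,0],"twist": 0},
  ],
  grip=0.48,
)

```text
time: 29.9
ee_pos: [0.5012, 0.3997, 0.0463]
eef_rot: [-0.612, -0.355, 0.353, 0.612]
ft_force: [0.4, 1.1, 0.4]
width: 0.0453
```

```bash
python3 wr.py w14.png
```

```text
t 29.9 tcp [0.5012 0.3997 0.0463] jaw 60.1 w 0.0453 f [0.4 1.1 0.4] tq [ 0.03 -0.19  0.01] q [-0.06  0.73 -0.97  1.56  0.63  1.19 -0.1 ]
ring [334.1 177.5] [ 9.1 42.6] [0.4591 0.4295 0.016 ]
ring [311.1 136.2] [ 8.9 62.5] [0.4352 0.4296 0.016 ]
```

View pics/w14.png

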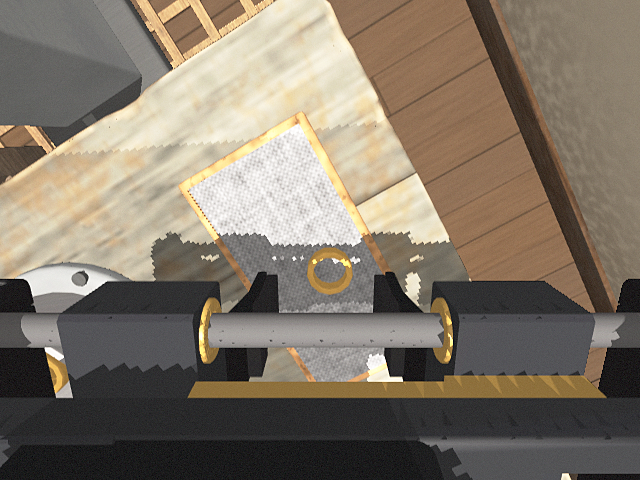

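jog_arm(
  commands=[
    {"translation": [1,1,-20],"twist": 0},
    {"translation": [0,0,-12],"twist": 0},
    {"translation": [0,0,-6],"twist": 0},
    {"translation": [0,0,0],"twist": 0},
  ],
)

```text
time: 30.35
ee_pos: [0.5017, 0.4, 0.0068]
eef_rot: [0.612, 0.354, -0.354, -0.612]
ft_force: [-0.2, -0.2, 0.6]
width: 0.0453
```

jog_arm(
  commands=[
    {"translation": [0,0,0],"twist": 0},
    {"translation": [0,0,0],"twist": 0},
    {"translation": [0,0,0],"twist": 0},
    {"translation": [0,0,0],"twist": 0},
    {"translation": [0,0,0],"twist": 0},
    {"translation": [0,0,20],"twist": 0},
    {"translation": [0,0,40],"twist": 0},
    {"translation": [0,0,50],"twist": 0},
    {"translation": [-25,-15,30],"twist": 0.08},
    {"translation": [-15,-20,0],"twist": 0.08},
    {"translation": [-5,-30,0],"twist": 0.08},
    {"translation": [3,-30,0],"twist": 0.08},
    {"translation": [5,-30,0],"twist": 0.08},
    {"translation": [3,-25,0],"twist": 0.08},
    {"translation": [0,-11,0],"twist": 0.05},
    {"translation": [0,0,0],"twist": 0},
    {"translation": [0,0,0],"twist": 0},
  ],
  grip=1,
)

```text
time: 32.05
ee_pos: [0.4676, 0.2395, 0.1474]
eef_rot: [0.498, 0.502, -0.501, -0.498]
ft_force: [-0.2, 1.0, 0.3]
width: 0.0252
```

```bash
python3 wr.py w15.png
```

```text
t 32.05 tcp [0.4676 0.2395 0.1474] jaw 90.39 w 0.0252 f [-0.2  1.   0.3] tq [ 0.13 -0.15 -0.  ] q [ 0.49  0.47 -1.29  1.77  0.47  1.26  0.66]
```

View pics/w15.png

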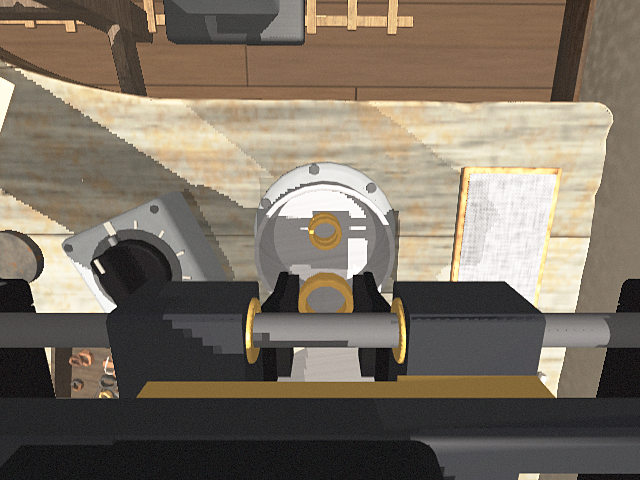

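jog_arm(
  commands=[
    {"translation": [4,0,-40],"twist": 0},
    {"translation": [0,0,-40],"twist": 0},
    {"translation": [0,0,-17],"twist": 0},
    {"translation": [0,0,0],"twist": 0},
    {"translation": [0,0,0],"twist": 0},
  ],
)

```text
time: 32.6
ee_pos: [0.4719, 0.2403, 0.051]
eef_rot: [0.498, 0.503, -0.502, -0.498]
ft_force: [0.3, 0.6, 0.7]
width: 0.025
```

jog_arm(
  commands=[
    {"translation": [0,0,0],"twist": 0},
    {"translation": [0,0,0],"twist": 0},
    {"translation": [0,0,0],"twist": 0},
    {"translation": [-4,0,30],"twist": 0},
    {"translation": [0,0,40],"twist": 0},
    {"translation": [0,0,50],"twist": 0},
    {"translation": [0,0,30],"twist": 0},
    {"translation": [0,0,0],"twist": 0},
  ],
  grip=0.58,
)

```text
time: 33.4
ee_pos: [0.4693, 0.2404, 0.2039]
eef_rot: [0.499, 0.504, -0.5, -0.497]
ft_force: [-0.1, 0.3, -0.4]
width: 0.0366
```

```bash
python3 wr.py w16.png; python3 -c "
from h import *
c=load('w16.png');crop(c,'c13.png',326,200,80,6);c=snap('scene','s4.png');crop(c,'c14.png',350,270,95,6)"
```

```text
t 33.4 tcp [0.4693 0.2404 0.2039] jaw 90.45 w 0.0366 f [-0.1  0.3 -0.4] tq [ 0.09 -0.16 -0.01] q [ 0.54  0.41 -1.34  1.7   0.42  1.35  0.71]
ring [321.1 205.8] [15.4 22.6] [0.4657 0.2372 0.016 ]
```

View pics/c13.png

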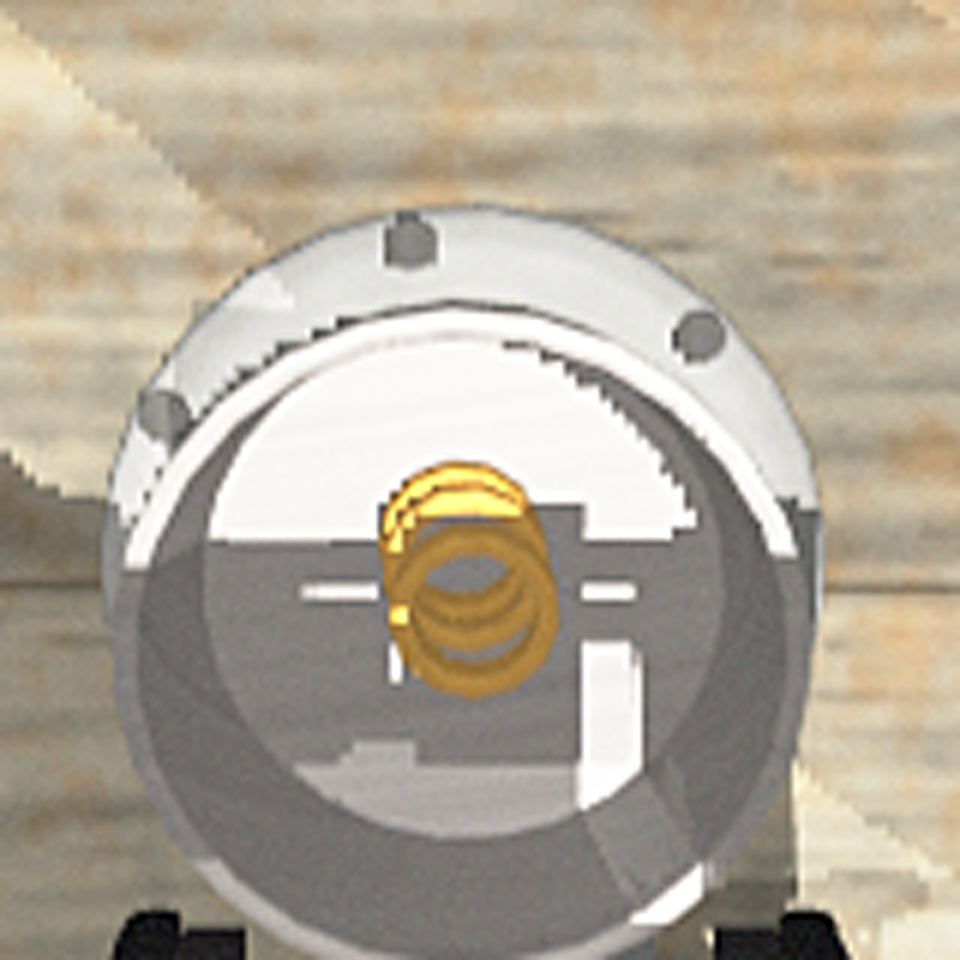

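View pics/c14.png

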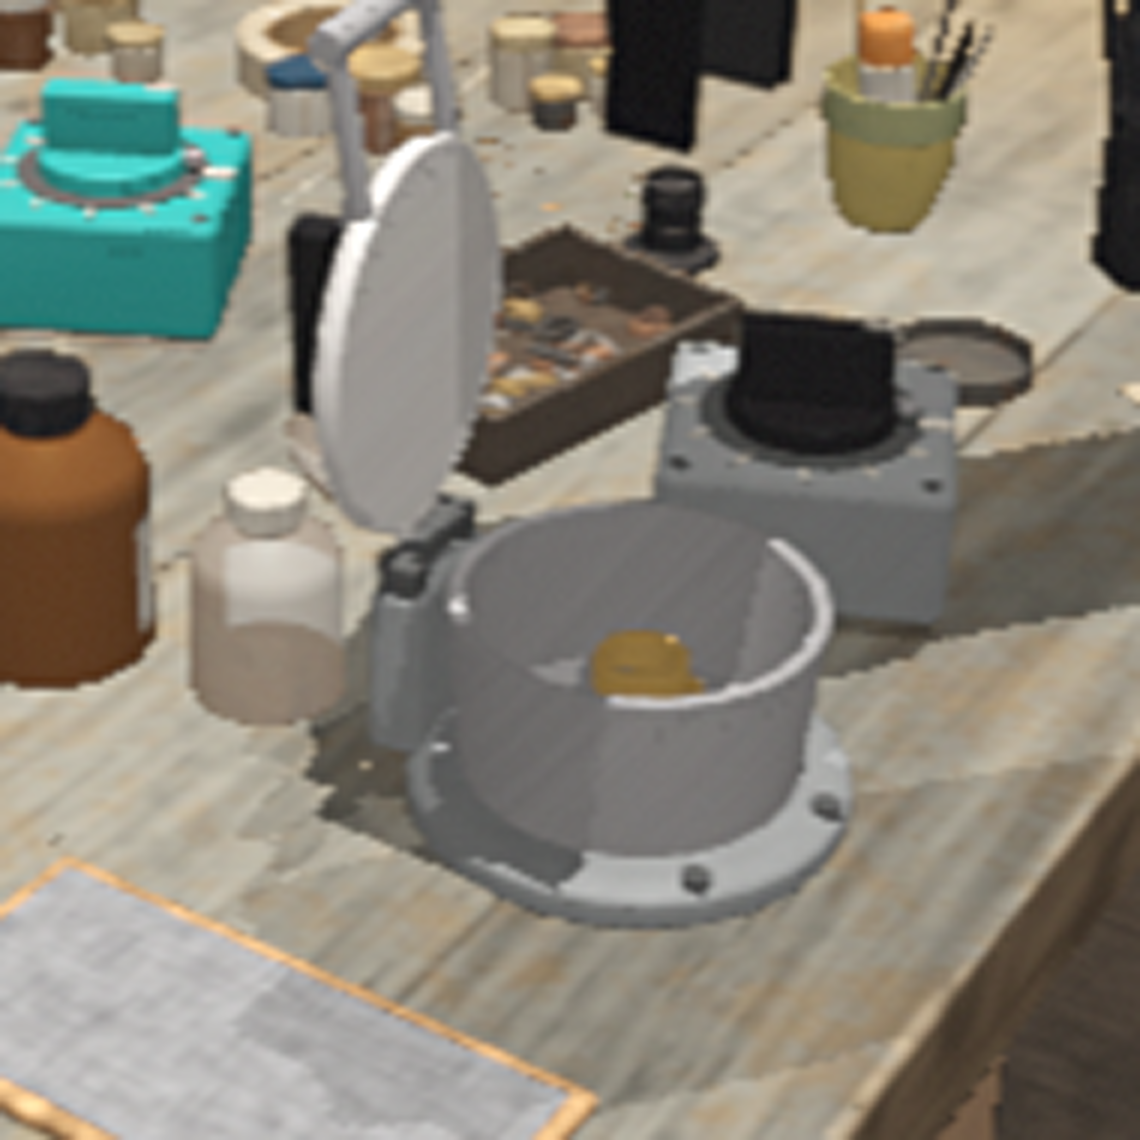

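jog_arm(
  commands=[
    {"translation": [-5,0,30],"twist": -0.05},
    {"translation": [0,0,45],"twist": -0.12},
    {"translation": [0,0,25],"twist": -0.12},
    {"translation": [10,1,0],"twist": -0.13},
    {"translation": [10,1,0],"twist": -0.13},
    {"translation": [10,1,0],"twist": -0.13},
    {"translation": [10,1,0],"twist": -0.13},
    {"translation": [10,1,0],"twist": -0.13},
    {"translation": [10,1,0],"twist": -0.13},
    {"translation": [10,1,0],"twist": -0.13},
    {"translation": [10,2,0],"twist": -0.13},
    {"translation": [8,1,0],"twist": -0.09},
    {"translation": [0,0,0],"twist": 0},
    {"translation": [0,0,0],"twist": 0},
  ],
)

```text
time: 34.9
ee_pos: [0.5502, 0.249, 0.2985]
eef_rot: [0.705, 0.057, -0.058, -0.705]
ft_force: [-1.4, 0.1, -0.3]
width: 0.0361
```

```bash
python3 -c "
from h import *
st();c=snap('wrist','w17.png');print(proj(c,[.553,.2509,.2126]))"
```

```text
t 34.9 tcp [0.5502 0.249  0.2985] jaw 9.29 w 0.0361 f [-1.4  0.1 -0.3] tq [-0.07 -0.12 -0.01] q [ 0.23  0.42 -1.    1.36  0.35  1.55 -0.57]
[330.46956547 239.23361558]
```

View pics/w17.png

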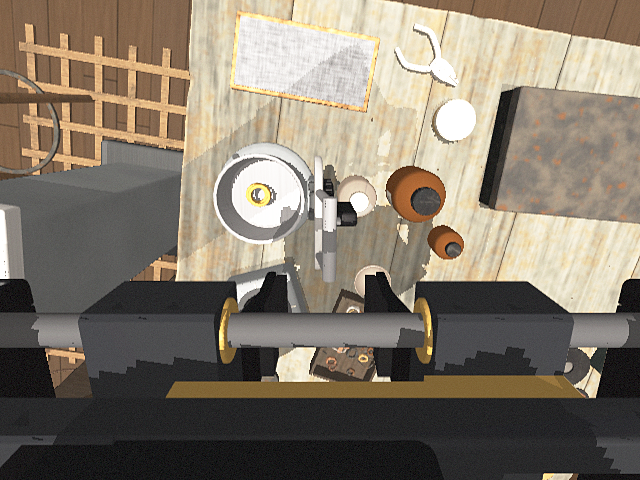

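jog_arm(
  commands=[
    {"translation": [2,2,-30],"twist": 0},
    {"translation": [0,0,-40],"twist": 0},
    {"translation": [0,0,-25],"twist": 0},
    {"translation": [0,0,-6],"twist": 0},
    {"translation": [0,0,0],"twist": 0},
    {"translation": [0,0,0],"twist": 0},
  ],
)

```text
time: 35.55
ee_pos: [0.5531, 0.2515, 0.2002]
eef_rot: [-0.705, -0.057, 0.056, 0.705]
ft_force: [-0.5, -0.5, 0.9]
width: 0.0365
```

jog_arm(
  commands=[
    {"translation": [0,0,0],"twist": 0},
    {"translation": [0,0,0],"twist": 0},
    {"translation": [0,0,0],"twist": 0},
    {"translation": [0,0,0],"twist": 0},
    {"translation": [0,0,0],"twist": 0},
    {"translation": [0,0,0],"twist": 0},
  ],
  grip=1,
  grip_force=15,
)

```text
time: 36.15
ee_pos: [0.5528, 0.2511, 0.1988]
eef_rot: [-0.705, -0.056, 0.056, 0.705]
ft_force: [-0.3, -0.8, 1.5]
width: 0.0096
```

```bash
python3 -c "
from h import *
st()"
```

```text
t 36.15 tcp [0.5528 0.2511 0.1988] jaw 9.11 w 0.0096 f [-0.3 -0.8  1.5] tq [-0.05 -0.03  0.03] q [ 0.23  0.48 -0.98  1.51  0.4   1.37 -0.62]
```

jog_arm(
  commands=[
    {"translation": [-11.7,-1.9,0.7],"twist": 0},
    {"translation": [-11.7,-1.9,-0.3],"twist": 0},
    {"translation": [-11.6,-1.9,-1.2],"twist": 0},
    {"translation": [-11.5,-1.8,-2.2],"twist": 0},
    {"translation": [-11.3,-1.8,-3.1],"twist": 0},
    {"translation": [-11.0,-1.8,-4.0],"twist": 0},
    {"translation": [-10.7,-1.7,-4.9],"twist": 0},
    {"translation": [0,0,0],"twist": 0},
  ],
)

```text
time: 36.95
ee_pos: [0.4714, 0.2383, 0.1833]
eef_rot: [0.705, 0.056, -0.057, -0.704]
ft_force: [-2.0, 3.0, 0.3]
width: 0.0088
```

```bash
cat > lid.py <<'E'
from h import *
s=st(); p=s['ee_pos']; x=np.array([np.cos(np.radians(9.1)),np.sin(np.radians(9.1))])
d=(p[:2]-[.391,.2254])@x; c=(.148-d)/.1483
th=np.arccos(c)-np.arctan2(10,148); print('theta',th,'z expected tcp',.064+.1483*np.sin(np.arccos(c))-.0126)
E
python3 lid.py
```

```text
t 36.95 tcp [0.4714 0.2383 0.1833] jaw 9.17 w 0.0088 f [-2.   3.   0.3] tq [ 0.71  0.12 -0.02] q [ 0.35  0.31 -1.05  1.73  0.28  1.27 -0.6 ]
theta 1.0378084764481321 z expected tcp 0.18391895157126614
```

jog_arm(
  commands=[
    {"translation": [-10.3,-1.6,-5.7],"twist": 0},
    {"translation": [-9.8,-1.6,-6.5],"twist": 0},
    {"translation": [-9.2,-1.5,-7.3],"twist": 0},
    {"translation": [-8.6,-1.4,-8.0],"twist": 0},
    {"translation": [-8.0,-1.3,-8.7],"twist": 0},
    {"translation": [-7.2,-1.2,-9.3],"twist": 0},
    {"translation": [-6.5,-1.0,-9.9],"twist": 0},
    {"translation": [0,0,0],"twist": 0},
  ],
)

```text
time: 37.75
ee_pos: [0.4122, 0.2287, 0.1266]
eef_rot: [-0.705, -0.056, 0.057, 0.705]
ft_force: [-0.7, 6.0, -1.4]
width: 0.0091
```

```bash
python3 lid.py
```

```text
t 37.75 tcp [0.4122 0.2287 0.1266] jaw 9.16 w 0.0091 f [-0.7  6.  -1.4] tq [ 1.27  0.03 -0.03] q [ 0.41  0.22 -1.09  1.93  0.21  1.12 -0.61]
theta 0.48143219536768156 z expected tcp 0.1287750451321125
```

jog_arm(
  commands=[
    {"translation": [-5.7,-0.4,-10.4],"twist": 0},
    {"translation": [-4.9,-0.3,-10.8],"twist": 0},
    {"translation": [-4.0,-0.4,-11.2],"twist": 0},
    {"translation": [-3.1,-0.5,-11.4],"twist": 0},
    {"translation": [-2.2,-0.3,-11.7],"twist": 0},
    {"translation": [-1.3,-0.2,-10.0],"twist": 0},
    {"translation": [0,0,-2],"twist": 0},
    {"translation": [0,0,0],"twist": 0},
    {"translation": [0,0,0],"twist": 0},
  ],
)

```text
time: 38.65
ee_pos: [0.391, 0.2256, 0.0596]
eef_rot: [0.705, 0.055, -0.057, -0.704]
ft_force: [-6.7, -1.9, -0.9]
width: 0.0094
```

```bash
python3 lid.py; python3 -c "
from h import *
c=snap('scene','s5.png');crop(c,'c15.png',370,280,90,6)"
```

```text
t 38.65 tcp [0.391  0.2256 0.0596] jaw 9.12 w 0.0094 f [-6.7 -1.9 -0.9] tq [-0.34  1.29 -0.01] q [ 0.35  0.28 -1.06  2.04  0.3   0.99 -0.7 ]
theta -0.0007571895875325141 z expected tcp 0.061285436520659126
```

View pics/c15.png

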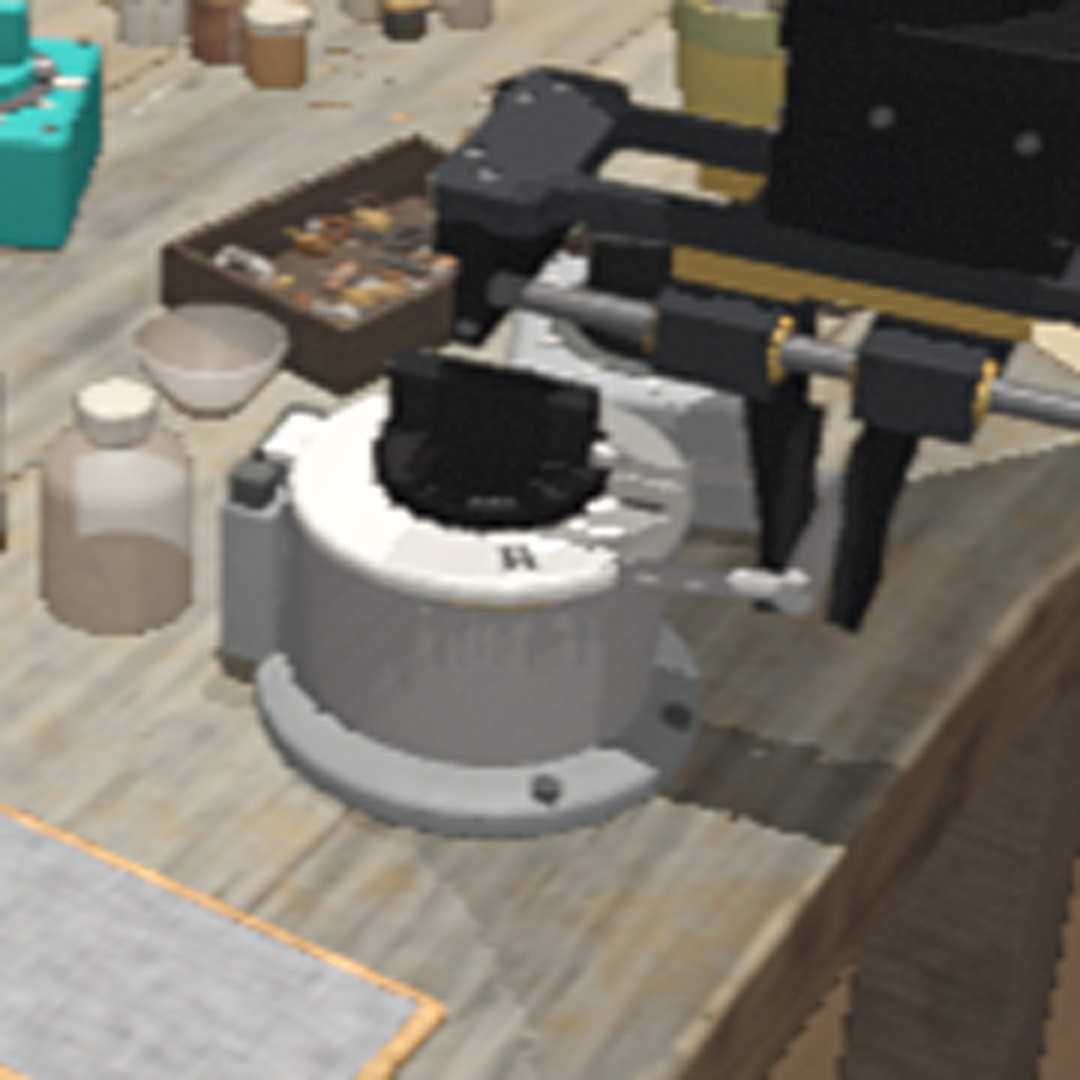

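jog_arm(
  commands=[
    {"translation": [0,0,-2],"twist": 0},
    {"translation": [0,0,-2],"twist": 0},
    {"translation": [0,0,0],"twist": 0},
    {"translation": [0,0,0],"twist": 0},
  ],
)

```text
time: 39.1
ee_pos: [0.3908, 0.2256, 0.056]
eef_rot: [0.706, 0.055, -0.057, -0.704]
ft_force: [-8.7, -3.1, 5.5]
width: 0.0092
```

jog_arm(
  commands=[
    {"translation": [0,0,0],"twist": 0},
    {"translation": [0,0,0],"twist": 0},
    {"translation": [0,0,0],"twist": 0},
    {"translation": [0,0,20],"twist": 0},
    {"translation": [0,0,40],"twist": 0},
    {"translation": [0,0,50],"twist": 0},
    {"translation": [0,0,30],"twist": 0},
    {"translation": [5,0,0],"twist": 0.13},
    {"translation": [8,1,0],"twist": 0.13},
    {"translation": [8,1,0],"twist": 0.13},
    {"translation": [8,1,0],"twist": 0.13},
    {"translation": [8,1,0],"twist": 0.13},
    {"translation": [8,1,0],"twist": 0.13},
    {"translation": [8,1,0],"twist": 0.13},
    {"translation": [8,2,0],"twist": 0.13},
    {"translation": [8,2,0],"twist": 0.13},
    {"translation": [8,2,0],"twist": 0.13},
    {"translation": [5,1,0],"twist": 0.13},
    {"translation": [3,1,0],"twist": 0.13},
    {"translation": [0,0,0],"twist": 0.01},
  ],
  grip=0.72,
)

```text
time: 41.1
ee_pos: [0.478, 0.2404, 0.1965]
eef_rot: [0.458, 0.539, -0.538, -0.459]
ft_force: [-0.5, -0.4, 0.0]
width: 0.0245
```

```bash
python3 -c "
from h import *
st();c=snap('wrist','w18.png');crop(c,'c16.png',330,200,140,4)"
```

```text
t 41.1 tcp [0.478  0.2404 0.1965] jaw 99.16 w 0.0245 f [-0.5 -0.4  0. ] tq [ 0.08 -0.08  0.03] q [ 0.5   0.42 -1.29  1.69  0.42  1.35  0.87]
```

View pics/c16.png

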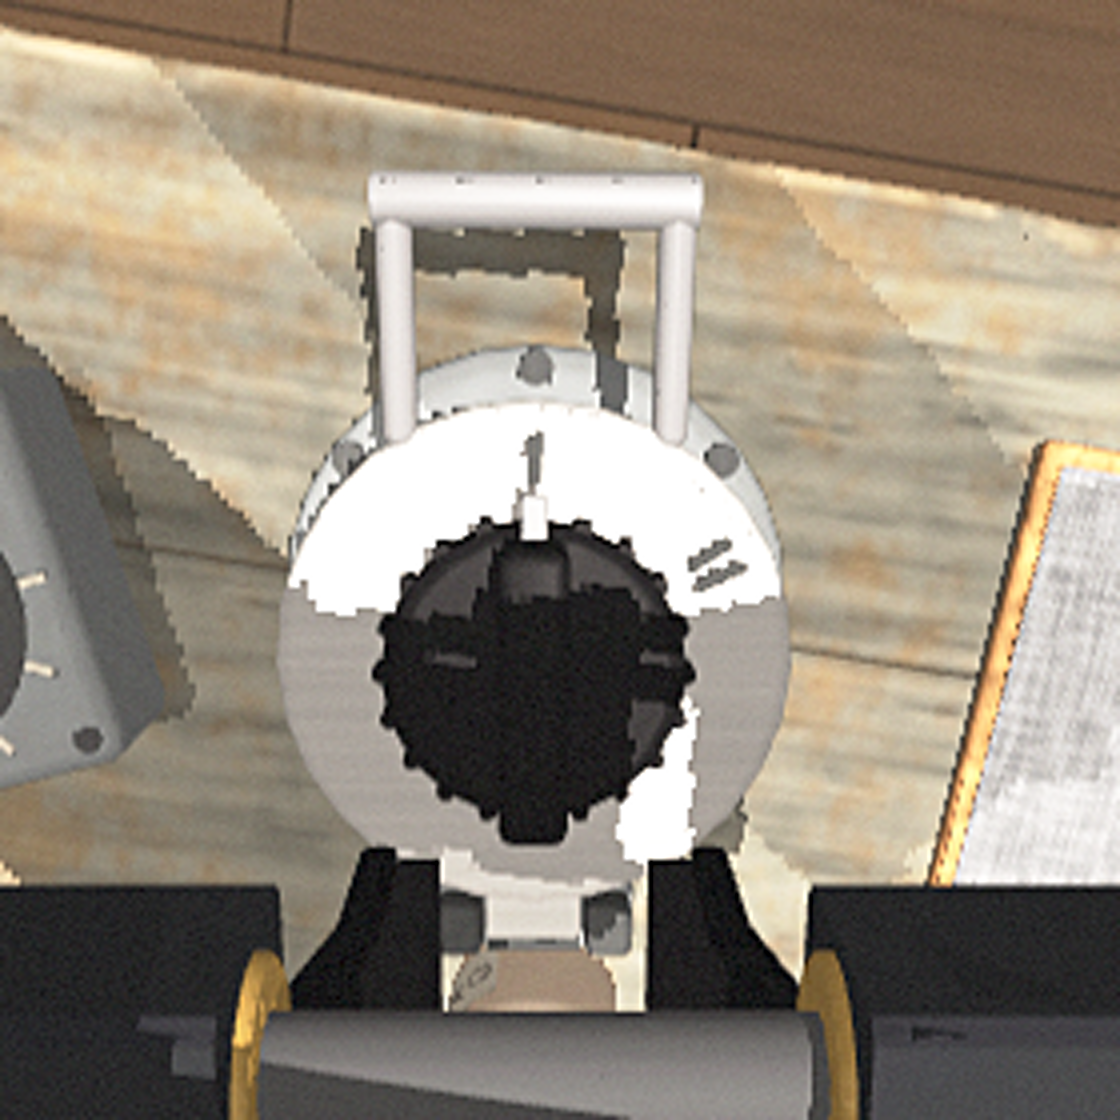

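jog_arm(
  commands=[
    {"translation": [-0.5,-1.2,-30],"twist": 0},
    {"translation": [0,0,-30],"twist": 0},
    {"translation": [0,0,-25],"twist": 0},
    {"translation": [0,0,-18],"twist": 0},
    {"translation": [0,0,-6],"twist": 0},
    {"translation": [0,0,0],"twist": 0},
    {"translation": [0,0,0],"twist": 0},
  ],
  grip=0.5,
)

```text
time: 41.85
ee_pos: [0.4774, 0.2398, 0.0887]
eef_rot: [0.459, 0.538, -0.537, -0.459]
ft_force: [-0.2, -0.6, 0.7]
width: 0.043
```

jog_arm(
  commands=[
    {"translation": [0,0,0],"twist": 0},
    {"translation": [0,0,0],"twist": 0},
    {"translation": [0,0,0],"twist": 0},
    {"translation": [0,0,0],"twist": 0},
    {"translation": [0,0,0],"twist": 0},
    {"translation": [0,0,0],"twist": 0},
  ],
  grip=1,
  grip_force=25,
)

```text
time: 42.45
ee_pos: [0.4771, 0.2386, 0.0878]
eef_rot: [-0.459, -0.537, 0.538, 0.459]
ft_force: [-0.3, -4.1, 4.3]
width: 0.0129
```

jog_arm(
  commands=[
    {"translation": [0,0,0],"twist": -0.1},
    {"translation": [0,0,0],"twist": -0.1},
    {"translation": [0,0,0],"twist": -0.1},
    {"translation": [0,0,0],"twist": -0.1},
    {"translation": [0,0,0],"twist": -0.1},
    {"translation": [0,0,0],"twist": -0.1},
    {"translation": [0,0,0],"twist": -0.1},
    {"translation": [0,0,0],"twist": -0.1},
    {"translation": [0,0,0],"twist": -0.1},
    {"translation": [0,0,0],"twist": -0.1},
    {"translation": [0,0,0],"twist": -0.05},
    {"translation": [0,0,0],"twist": -0.01},
    {"translation": [0,0,0],"twist": 0},
    {"translation": [0,0,0],"twist": 0},
  ],
)

```text
time: 43.85
ee_pos: [0.4773, 0.2391, 0.0878]
eef_rot: [0.668, 0.233, -0.232, -0.668]
ft_force: [2.6, -3.2, 2.0]
width: 0.0127
```

```bash
python3 -c "
from h import *
st()"
```

```text
t 43.85 tcp [0.4773 0.2391 0.0878] jaw 38.39 w 0.0127 f [ 2.6 -3.2  2. ] tq [-0.6  -0.71  0.13] q [ 0.27  0.42 -0.97  1.82  0.39  1.11 -0.17]
```

jog_arm(
  commands=[
    {"translation": [0,0,0],"twist": 0},
    {"translation": [0,0,0],"twist": 0},
    {"translation": [0,0,0],"twist": 0},
    {"translation": [0,0,0],"twist": 0},
    {"translation": [0,0,20],"twist": 0},
    {"translation": [0,0,40],"twist": 0},
    {"translation": [0,0,45],"twist": 0},
    {"translation": [0,0,0],"twist": 0},
  ],
  grip=0.4,
)

```text
time: 44.65
ee_pos: [0.4788, 0.2414, 0.1981]
eef_rot: [-0.668, -0.235, 0.23, 0.668]
ft_force: [-0.2, 1.5, -0.7]
width: 0.0517
```

```bash
python3 -c "
from h import *
st();c=snap('wrist','w19.png');crop(c,'c17.png',330,200,110,5)"
```

```text
t 44.65 tcp [0.4788 0.2414 0.1981] jaw 38.37 w 0.0517 f [-0.2  1.5 -0.7] tq [ 0.03 -0.21 -0.01] q [ 0.34  0.3  -1.04  1.7   0.27  1.29 -0.08]
```

View pics/c17.png

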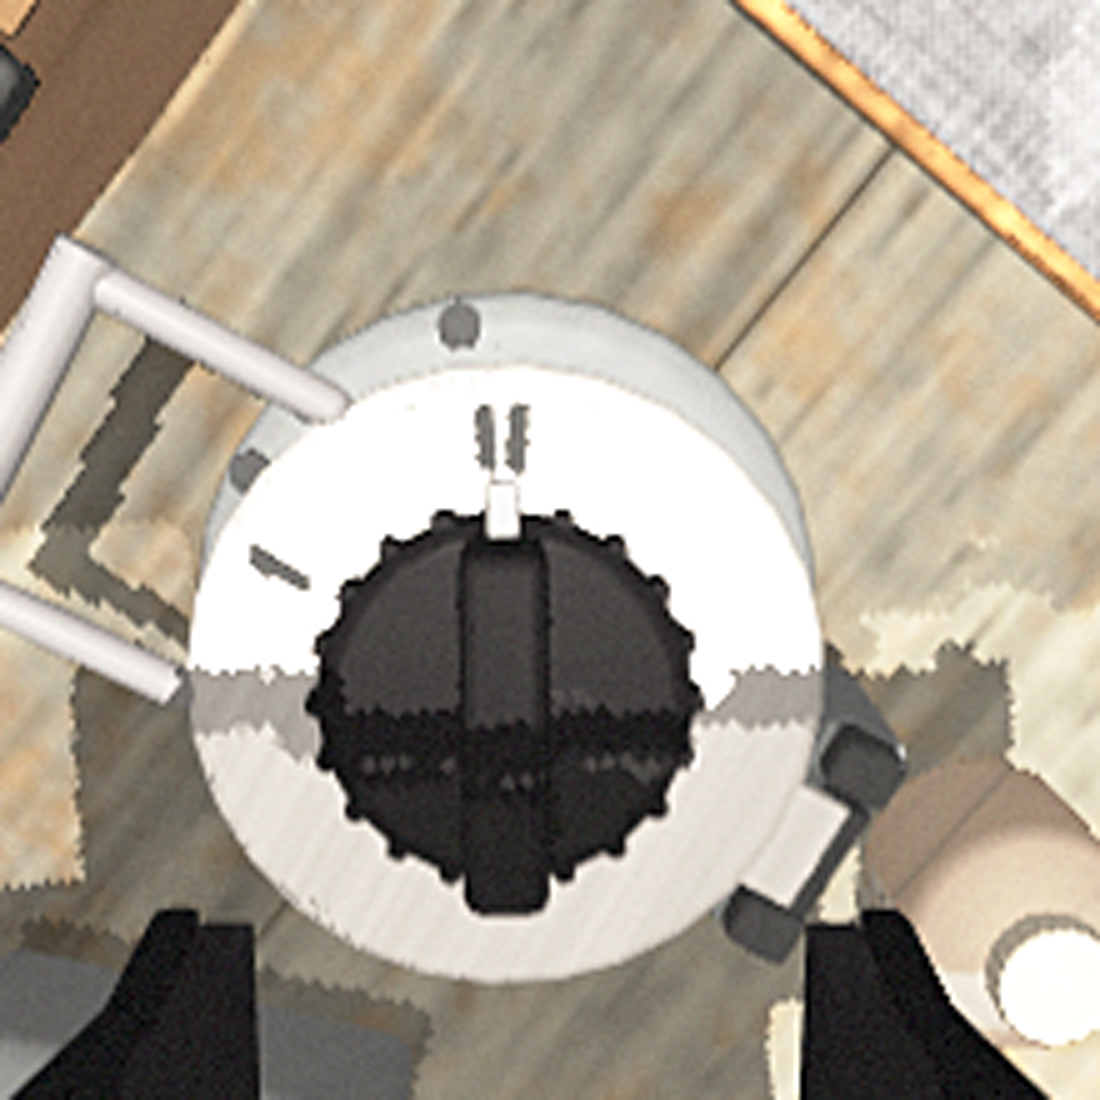

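jog_arm(
  commands=[
    {"translation": [2,-14,0],"twist": 0.133},
    {"translation": [2,-14,0],"twist": 0.133},
    {"translation": [2,-14,0],"twist": 0.133},
    {"translation": [2,-14,0],"twist": 0.133},
    {"translation": [2,-14,0],"twist": 0.133},
    {"translation": [2,-15,0],"twist": 0.133},
    {"translation": [2,-15,0],"twist": 0.133},
    {"translation": [2,-15,0],"twist": 0.133},
    {"translation": [1,-15,0],"twist": 0.133},
    {"translation": [1,-15,0],"twist": 0.133},
    {"translation": [0,0,0],"twist": 0},
    {"translation": [0,0,0],"twist": 0},
  ],
)

```text
time: 45.9
ee_pos: [0.4945, 0.0946, 0.1921]
eef_rot: [0.383, 0.594, -0.594, -0.384]
ft_force: [-0.1, 0.5, 0.3]
width: 0.0523
```

```bash
python3 -c "
from h import *
st();c=snap('wrist','w20.png');crop(c,'c18.png',330,220,90,6)"
```

```text
t 45.9 tcp [0.4945 0.0946 0.1921] jaw 114.27 w 0.0523 f [-0.1  0.5  0.3] tq [ 0.13 -0.13 -0.02] q [ 0.84  0.31 -1.28  1.77  0.31  1.29  1.48]
```

View pics/c18.png

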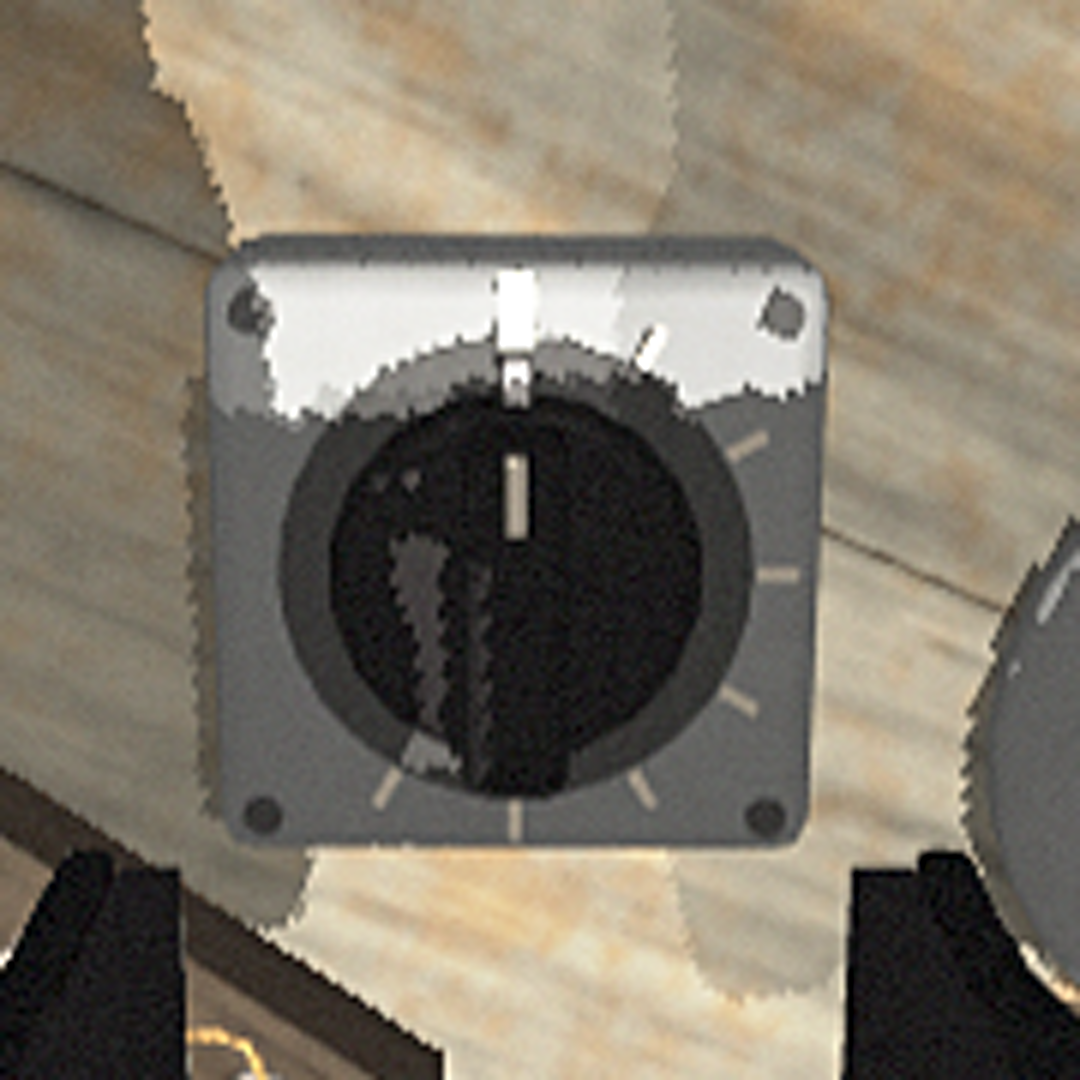

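jog_arm(
  commands=[
    {"translation": [2.2,1.5,-30],"twist": 0},
    {"translation": [0,0,-40],"twist": 0},
    {"translation": [0,0,-40],"twist": 0},
    {"translation": [0,0,-19],"twist": 0},
    {"translation": [0,0,-5],"twist": 0},
    {"translation": [0,0,0],"twist": 0},
    {"translation": [0,0,0],"twist": 0},
  ],
)

```text
time: 46.65
ee_pos: [0.4978, 0.0966, 0.0599]
eef_rot: [0.383, 0.595, -0.594, -0.382]
ft_force: [0.9, -0.1, 0.1]
width: 0.0521
```

jog_arm(
  commands=[
    {"translation": [0,0,0],"twist": 0},
    {"translation": [0,0,0],"twist": 0},
    {"translation": [0,0,0],"twist": 0},
    {"translation": [0,0,0],"twist": 0},
    {"translation": [0,0,0],"twist": 0},
    {"translation": [0,0,0],"twist": 0},
    {"translation": [0,0,0],"twist": 0},
  ],
  grip=1,
  grip_force=25,
)

```text
time: 47.35
ee_pos: [0.4971, 0.0958, 0.0587]
eef_rot: [-0.382, -0.595, 0.595, 0.382]
ft_force: [0.5, -0.4, 1.0]
width: 0.0138
```

```bash
python3 -c "
from h import *
st()"
```

```text
t 47.35 tcp [0.4971 0.0958 0.0587] jaw 114.53 w 0.0138 f [ 0.5 -0.4  1. ] tq [ 0.02 -0.05  0.02] q [ 0.68  0.48 -1.13  1.91  0.5   1.07  1.34]
```

jog_arm(
  commands=[
    {"translation": [0,0,0],"twist": -0.1},
    {"translation": [0,0,0],"twist": -0.1},
    {"translation": [0,0,0],"twist": -0.1},
    {"translation": [0,0,0],"twist": -0.1},
    {"translation": [0,0,0],"twist": -0.1},
    {"translation": [0,0,0],"twist": -0.1},
    {"translation": [0,0,0],"twist": -0.1},
    {"translation": [0,0,0],"twist": -0.1},
    {"translation": [0,0,0],"twist": -0.1},
    {"translation": [0,0,0],"twist": -0.1},
    {"translation": [0,0,0],"twist": -0.1},
    {"translation": [0,0,0],"twist": -0.1},
    {"translation": [0,0,0],"twist": -0.1},
    {"translation": [0,0,0],"twist": -0.1},
    {"translation": [0,0,0],"twist": -0.1},
    {"translation": [0,0,0],"twist": 0},
    {"translation": [0,0,0],"twist": 0},
  ],
)

```text
time: 49.05
ee_pos: [0.4975, 0.0969, 0.0587]
eef_rot: [-0.685, -0.176, 0.175, 0.685]
ft_force: [3.6, 3.9, -4.4]
width: 0.0138
```

```bash
python3 -c "
from h import *
st()"
```

```text
t 49.05 tcp [0.4975 0.0969 0.0587] jaw 28.74 w 0.0138 f [ 3.6  3.9 -4.4] tq [ 0.93 -0.89 -0.04] q [ 0.46  0.36 -0.84  1.92  0.31  1.   -0.02]
```

jog_arm(
  commands=[
    {"translation": [0,0,0],"twist": -0.1},
    {"translation": [0,0,0],"twist": -0.1},
    {"translation": [0,0,0],"twist": -0.1},
    {"translation": [0,0,0],"twist": -0.1},
    {"translation": [0,0,0],"twist": -0.1},
    {"translation": [0,0,0],"twist": -0.09},
    {"translation": [0,0,0],"twist": 0},
    {"translation": [0,0,0],"twist": 0},
    {"translation": [0,0,0],"twist": 0},
  ],
)

```text
time: 49.95
ee_pos: [0.498, 0.0969, 0.0587]
eef_rot: [-0.706, 0.03, -0.032, 0.707]
ft_force: [4.8, 4.3, -6.4]
width: 0.014
```

```bash
python3 -c "
from h import *
st()"
```

```text
t 49.95 tcp [0.498  0.0969 0.0587] jaw -5.05 w 0.014 f [ 4.8  4.3 -6.4] tq [ 0.96 -1.49 -0.01] q [ 0.37  0.33 -0.74  1.92  0.26  0.99 -0.57]
```

119.6° turned. Release, rise and check.

jog_arm(
  commands=[
    {"translation": [0,0,0],"twist": 0},
    {"translation": [0,0,0],"twist": 0},
    {"translation": [0,0,0],"twist": 0},
    {"translation": [0,0,0],"twist": 0},
    {"translation": [0,0,20],"twist": 0},
    {"translation": [0,0,40],"twist": 0},
    {"translation": [0,0,50],"twist": 0},
    {"translation": [0,0,40],"twist": 0},
    {"translation": [0,0,0],"twist": 0},
  ],
  grip=0.4,
)

```text
time: 50.85
ee_pos: [0.4996, 0.0967, 0.2142]
eef_rot: [-0.706, 0.029, -0.035, 0.707]
ft_force: [0.4, 1.5, -0.8]
width: 0.0522
```

```bash
python3 -c "
from h import *
st();c=snap('wrist','w21.png');crop(c,'c19.png',330,200,100,6);snap('scene','s6.png')"
```

```text
t 50.85 tcp [0.4996 0.0967 0.2142] jaw -5.19 w 0.0522 f [ 0.4  1.5 -0.8] tq [ 0.02 -0.08  0.01] q [ 0.45  0.14 -0.79  1.75  0.11  1.29 -0.45]
```

View pics/c19.png

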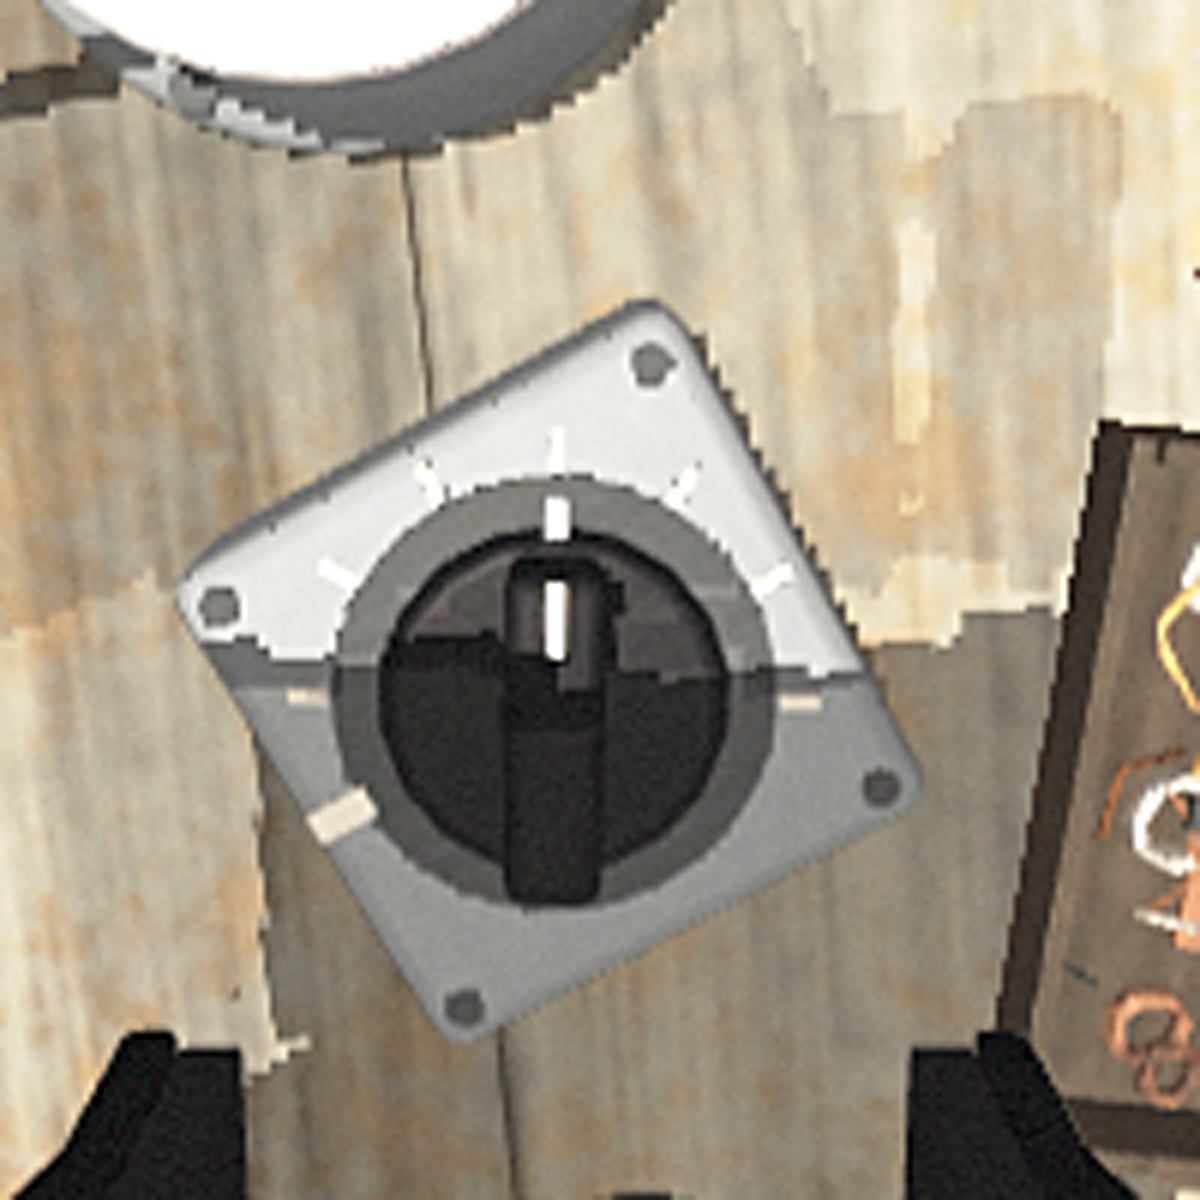

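View pics/w21.png

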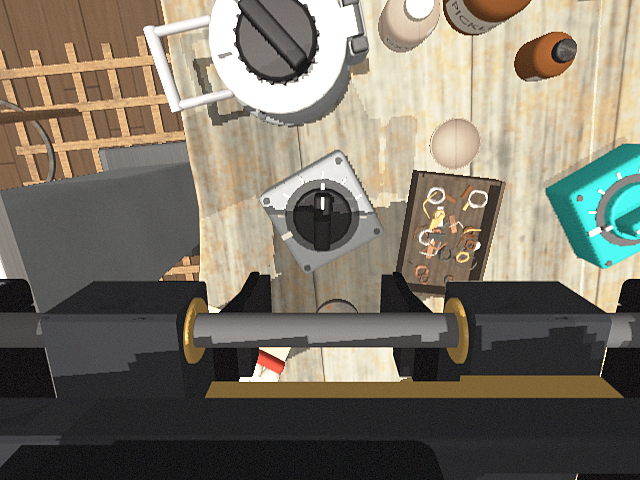

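View pics/s6.png

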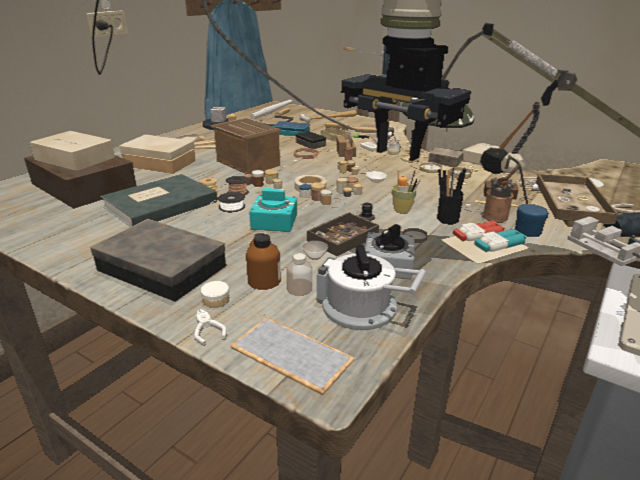

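```bash
python3 -c "
from bench import *
print(close_job())"
```

```text
the job is handed in; nothing more can be done
None
```

The polisher is ready to run and the job is handed in, at about 51 s on the robot's clock. `close_job()` reports no verdict, so success rests on my own picture checks.

- **Steps:** I did these in the set order:
  1. Turned the dial back two clicks to off.
  2. Turned the collar to its free mark.
  3. Swung the lid open to about 1.6 rad.
  4. Put all three rings that were present into the bowl.
  5. Shut the lid.
  6. Turned the collar to its locked mark.
  7. Turned the dial four clicks clockwise from off.
- **Knocked ring:** one ring was moved about 4 cm on the mat partway through. I measured its position again before picking it up.
- **Dial, collar and lid:** the dial pointer stands at the fourth thin tick after the thick off tick. The collar pointer lies between the double lines. The lid angle worked out from the handle position was about 0.
- **Rings and bystanders:** the rings were seen stacked in the bowl before the lid was shut, and the mat is empty. The pot and pliers sit where they were in the first picture, and nothing came near the loupe. The gripper is clear of everything.
- **Small disagreement:** the wrist camera and the top camera differed by 1–2 mm, which I corrected for at each grasp. No check failed.

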